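# Unload the sleeves of the swivel arm and park it again

## Task

The curved plate bars the parked rod's end: loosen the wing knob of the swivel stand, swing the arm round until the pointer line on its disc is in line with the brass tab, and screw the knob tight again. Only then slide every hexagonal sleeve off the open end of the rod and lay them all in the aluminium tray, each down on the tray's floor. At last loosen the knob once more, swing the empty arm back to face the middle of the curved plate and tighten the knob again, leaving the block, the ring clamp and the oil stone where they are.

Things in the scene. Friction and masses are not known exactly. Their poses are not given: they have to be found in the camera images.
- stand: fixed swivel stand: round foot, diameter 200, height 12 mm, with a scale; origin at the centre of its underside, on the vertical swing axis. On it a disc (diameter 140, top at 22 mm) with pillar (diameter 40, top at 84 mm), arm and pointer line (90 degrees counterclockwise of the rod, from above). A curved plate, 96 mm high, 150 mm long, bars the parked rod's open end
- rod_end (a point): open end of the arm's horizontal rod, on its centre line, 75 mm above the bench, 192 mm from the swing axis; x points outward along the rod, z up. Rod 12 mm thick, free from 64 to 192 mm from the axis, inner end fixed. It turns with the arm, only while the clamp is loose; it starts 0.6 to 1.25 rad clockwise (from above) of the tab, so swing it counterclockwise
- swing_handle (a point): middle (106 mm above the bench) of the swing handle, an upright round post of 14 mm diameter on the arm, 46 mm from the swing axis on the rod's side, reaching from 84 to 119 mm above the bench. x points outward along the rod. The loose arm swings with about 0.2 Nm of friction and stays where it is left
- mark_tab_top (a point): middle of the top of the small brass tab (22 mm radially by 7 mm, with a dark line) on the stand's scale, 86 mm from the swing axis; it stays put. Its x is the direction in which the rod must point: pointer and tab are in line when the x of rod_end and the x of this point are parallel
- knob_grip (a point): middle of the wing of the clamp knob, 63 mm above the bench, on the knob's vertical axis, 62 mm from the swing axis, away from the rod when that points to the tab. Black wing 44 mm long, 12 mm thick, from 49 to 75 mm above the bench; x along its length, z up. Below it a lug, top at 40 mm
- clamp_knob (a joint): turn of the clamp knob in rad, -0.1 to 1.5: 0 is tight, counterclockwise (from above) grows and loosens. It presses on the disc below 0.4; below 0.25 it is tight and holds the arm; above 0.9 it counts as loosened. Friction 0.25 Nm, up to about 0.3 Nm more when screwed home
- tray: loose aluminium tray, 190 by 130 mm and 25 mm high, walls and floor 3 mm, about 0.6 kg; origin at the centre of its underside, x along its length, z up
- sleeve_1: hexagonal brass sleeve, hexagonal through bore: 34 mm across the outer flats, 39 over the corners, 20 across the bore, 26 long, 0.1 kg; origin at its centre, x along the bore. Starts hanging on the rod, a corner up, two flats upright at its sides, its centre 5 mm below the rod's; neighbours 2 mm or more apart. May be absent
- sleeve_2: another hexagonal sleeve like sleeve_1; may be absent
- sleeve_3: another hexagonal sleeve like sleeve_1; may be absent
- sleeve_4: another hexagonal sleeve like sleeve_1; may be absent
- bench_block: square steel block, 62 by 62 by 20 mm, a bystander; origin at the centre of its underside
- ring_clamp: wooden ring clamp, 30 by 110 by 26 mm, a bystander; origin at the centre of its underside
- oil_stone: oil stone on its wooden bed, 62 by 168 by 33 mm, a bystander, lying under the microscope; origin at the centre of its underside. The fixed microscope head hangs over the bench beyond x = 0.56 between y = -0.20 and 0.02, from 100 mm up (eyepieces nearest, from 180 mm up): keep the gripper's body clear of it
- plate_mid (a point): middle of the inner face of the stand's curved plate, at the height of the rod (75 mm above the bench), 204 mm from the swing axis; x points outward from the swing axis. The rod faces it squarely, 12 mm away, when the x of rod_end is parallel to this x. It lies 0.8 to 1.1 rad clockwise (from above) of the tab's direction
There are look-alikes about, which are no part of the job. Leave any red look-alike of the sleeve_3 alone.

How it is judged (in metres and radians):
On the way, in this order (a step that is already met when the one before it is completed fails the run):
1. the clamp knob is loosened (value of joint clamp_knob above 0.9 rad), for 0.2 s.
2. the arm is swung to the tab with the clamp loose (angle between the x axis of rod_end and the x axis of mark_tab_top, either way round below 0.07 rad and value of joint clamp_knob above 0.5 rad), for 0.2 s.
3. the clamp knob is tight again with the arm at the tab and every sleeve still on the rod (angle between the x axis of rod_end and the x axis of mark_tab_top, either way round below 0.07 rad and value of joint clamp_knob below 0.25 rad and horizontal distance between each of sleeve_1, sleeve_2, sleeve_3, sleeve_4 and stand below 0.21 m), for 0.2 s.
4. all sleeves lie in the tray, the arm still locked at the tab (angle between the x axis of rod_end and the x axis of mark_tab_top, either way round below 0.09 rad and value of joint clamp_knob below 0.25 rad and x of sleeve_1 in the frame of tray between -0.085 and 0.085 m and y of sleeve_1 in the frame of tray between -0.055 and 0.055 m and z of sleeve_1 in the frame of tray between 0 and 0.035 m and linear speed of each of sleeve_1, sleeve_2, sleeve_3, sleeve_4 below 0.02 m/s and x of sleeve_2 in the frame of tray between -0.085 and 0.085 m and y of sleeve_2 in the frame of tray between -0.055 and 0.055 m and z of sleeve_2 in the frame of tray between 0 and 0.035 m and x of sleeve_3 in the frame of tray between -0.085 and 0.085 m and y of sleeve_3 in the frame of tray between -0.055 and 0.055 m and z of sleeve_3 in the frame of tray between 0 and 0.035 m and x of sleeve_4 in the frame of tray between -0.085 and 0.085 m and y of sleeve_4 in the frame of tray between -0.055 and 0.055 m and z of sleeve_4 in the frame of tray between 0 and 0.035 m), for 0.2 s.
5. the clamp knob is loosened once more (value of joint clamp_knob above 0.9 rad), for 0.2 s.
6. the empty arm is swung back to the middle of the plate with the clamp loose (horizontal distance between rod_end and plate_mid below 0.05 m and value of joint clamp_knob above 0.5 rad), for 0.2 s.
At the end, for the whole second after the job is handed in: the rod's end is within 60 mm of the plate's middle, the knob tight (below 0.25 rad), the tray level, and every sleeve at rest on the tray's floor (its centre less than 35 mm above the tray's underside, within 85 mm lengthwise and 55 mm crosswise of the tray's centre) (horizontal distance between rod_end and plate_mid below 0.06 m and value of joint clamp_knob below 0.25 rad and angle between tray's own z axis and vertical below 0.08 rad and x of sleeve_1 in the frame of tray between -0.085 and 0.085 m and y of sleeve_1 in the frame of tray between -0.055 and 0.055 m and z of sleeve_1 in the frame of tray between 0 and 0.035 m and linear speed of each of sleeve_1, sleeve_2, sleeve_3, sleeve_4 below 0.02 m/s and x of sleeve_2 in the frame of tray between -0.085 and 0.085 m and y of sleeve_2 in the frame of tray between -0.055 and 0.055 m and z of sleeve_2 in the frame of tray between 0 and 0.035 m and x of sleeve_3 in the frame of tray between -0.085 and 0.085 m and y of sleeve_3 in the frame of tray between -0.055 and 0.055 m and z of sleeve_3 in the frame of tray between 0 and 0.035 m and x of sleeve_4 in the frame of tray between -0.085 and 0.085 m and y of sleeve_4 in the frame of tray between -0.055 and 0.055 m and z of sleeve_4 in the frame of tray between 0 and 0.035 m); the robot touches nothing.
It fails at once if the block, the ring clamp or the oil stone is moved by more than 30 mm (distance of any of bench_block, ring_clamp, oil_stone from where it was at the start of the episode above 0.03 m).
Of sleeve_1, sleeve_2, sleeve_3, sleeve_4 only 2 to 4 are there at a start; the rules pass over those that are not, and their reading is None.
At some moment in a run one of tray may be knocked a few centimetres aside while the robot is not near it.
Once in a run the grip may slacken for a moment while it holds something.
It also fails if it takes over 210 s, if anything falls off the work surface, if the arm or the gripper's body presses on something with over 40 N, if the wrist force passes 120 N, or if a joint passes its speed limit or range.

## Robot

A 7-joint arm with a two-finger parallel gripper is mounted at the origin on a cart in front of the work surface, level with it; the furniture and walls round the work are solid. World frame = base frame: x ahead of the robot, y to its left, z up, the work surface at z = 0. Lengths are in m, angles in degrees, forces in N, time in s.
With the tool pointing down it reaches from about 0.4 to 0.875 m from the base axis. Payload 4.4 kg.
Tool frame: the origin (TCP) lies between the finger pads; the fingertips stand 11 mm ahead of it and the grasp point (between the pads) lies 8 mm behind it; z points along the fingers, y is the line along which they close (so a half turn about z gives the same grasp; the last joint's range is limited). The gripper opens to 85 mm and grips with 20 to 120 N. Pads are 22 mm wide; open, the fingers measure 114 mm over their backs; the gripper's body (76 mm by 85 mm) begins 54 mm behind the grasp point. The pads swing forward as they close: fully open they stand 13 mm farther back than shut.
Start: joints at [-69.374, 36.005, 2.206, 86.941, -1.547, 57.084, -1.146], TCP at [0.268, 0.592, 0.242] pointing down, gripper open.
Joint ranges: [-175.42, 175.42], [-21.48, 121.26], [-71.46, 75.88], [10.55, 141.38], [-63.04, 243.04], [13.31, 113.54], [-168.57, 168.57]. Speed limits (degrees/s): [147.25, 147.25, 180, 180, 180, 180, 180].

## Interface

Orientations are given as a 3x3 rotation matrix whose columns are the frame's x, y, z axes.
In Python, from rig import r gives the robot as it stands.
- The arm moves only by the shell command python3 -m handwheel 'ROWS' [OPENING] [FORCE]. ROWS is JSON, a list of rows, each an object with "travel": the shift along the tool's x, y, z normalised to -1 to 1, where 1 is 0.025 m, a list of three; "yaw": the turn about the tool's z normalised to -1 to 1, where 1 is 0.1 rad. A call has exactly 10 rows; each row shifts and turns the commanded pose from where the row before left it, along the tool's axes as they then stand; what a row does not reach is not made up. A row lasts 1/10 s, in which the tool goes at most 50 mm and 8.59 degrees, less where a joint would pass 70% of its speed; a pose out of reach is approached as far as the arm can. A call with a number of a shift or a turn outside -1 to 1 is refused whole. A call with a gripper value outside its range is refused whole. OPENING is the opening, from 0 (shut) to 1 (fully open), set as the call begins (- or left out, the last holds). The fingers move at their own pace and stop on an object; FORCE is the grip in N (left out, the last holds). Time passes only in rows, so rows that do not move let the fingers close, or fill a call up. It gives the time, the measured TCP pose, the force, the opening and the grip force at its end, in the units of the state.
- r.get_obs(): the state, without advancing time (a new reading comes with each control period).
- r.capture(name): name is "side" or "top"; returns (picture, depth): 420x560x3 uint8, red, green, blue; 420x560 float32, m along the optical axis (not along the pixel's ray), 0 where there is no reading.
- r.camera_model(name): a dict with "vertical_fov" (degrees; the focal length in pixels is half the picture's height over the tangent of half this angle, whatever the lens; pixels are square), "cx", "cy" (the principal point, pixels), "k1" (the pictures are not rectified: a ray, as slopes to the right and down, at radius r is drawn at 1 + k1 r^2 times it, then the intrinsics apply), "cam_to_world" (4x4, takes a point from camera to world coordinates). Camera axes: x right, y down, z forward; pixel columns grow to the right and rows downward; lengths in m; the calibration is good to about 2 mm. A picture is of the moment at which its call begins. camera_model takes no time and is no camera call.
- r.finish_job(): hands the job in; it is judged then, once.
The state is a dict: "clock": time; "joints": joint angles; "qvel": joint speeds; "effort": joint torques, N m; "ee_pos": TCP position; "tool_rot": TCP orientation; "contact_force": force on the tool from outside, world axes, zero at the start; "moment": the same for the moment, N m; "opening": finger opening in m; "grip_force": force on a finger pad.
Only numpy, scipy, OpenCV 4.12 (cv2) and the standard library are available. Lean on these libraries where they do the work, as an engineer would, in place of code of your own. Each camera call takes 0.05 s, during which the arm holds its last target. There are 200 camera calls.

## Working session

There is one attempt and no reset: what is moved stays moved. The work goes in short steps, Python scripts to look and compute and a shell command to move; the robot and the scene stay as the last step left them, time stands still between calls to the robot, and variables do not carry over. Pictures are saved under pics/ and viewed, at most 14 in all, crops included, and the job is handed in when it is done.

```bash
mkdir -p pics; ls; cat > h.py <<'E'
import numpy as np, cv2
from rig import r
def cam(n):
    m=r.camera_model(n); f=210/np.tan(np.radians(m["vertical_fov"])/2)
    return m,f,np.array(m["cam_to_world"])
def rays(n,uv):
    m,f,T=cam(n); uv=np.atleast_2d(np.array(uv,float))
    d=(uv-[m["cx"],m["cy"]])/f; s=d.copy()
    for _ in range(20): s=d/(1+m["k1"]*(s**2).sum(1,keepdims=True))
    return T[:3,3],np.c_[s,np.ones(len(s))]@T[:3,:3].T
def onplane(n,uv,z):
    o,d=rays(n,uv); return o+d*((z-o[2])/d[:,2])[:,None]
def cloud(n,depth):
    v,u=np.mgrid[0:420,0:560]; o,d=rays(n,np.c_[u.ravel(),v.ravel()])
    return (o+d*depth.ravel()[:,None]).reshape(420,560,3)
def proj(n,P):
    m,f,T=cam(n); p=(np.atleast_2d(P)-T[:3,3])@T[:3,:3]; s=p[:,:2]/p[:,2:]
    s=s*(1+m["k1"]*(s**2).sum(1,keepdims=True)); return s*f+[m["cx"],m["cy"]]
def snap(n,f):
    p,d=r.capture(n); cv2.imwrite(f"pics/{f}.png",p[...,::-1]); np.save(f"pics/{f}.npy",d); return p,d
E
python3 - <<'E'
from h import *
for n in("top","side"):
    snap(n,n+"0"); m,f,T=cam(n); print(n,f,m["k1"],T.round(3).tolist())
o=r.get_obs(); print(o)
E
```

```text
pics
top 426.0313615102421 0.023112735505885912 [[0.028, -0.997, 0.078, 0.43], [-1.0, -0.028, 0.005, -0.202], [-0.003, -0.079, -0.997, 1.23], [0.0, 0.0, 0.0, 1.0]]
side 438.30056158593453 -0.12586028024114085 [[-0.998, 0.003, 0.06, 0.469], [-0.054, 0.407, -0.912, 0.714], [-0.028, -0.913, -0.406, 0.527], [0.0, 0.0, 0.0, 1.0]]
{'clock': 0.1, 'joints': array([-69.37389758,  36.05205119,   2.20320556,  86.99059394,
        -1.54696113,  57.08599504,  -1.14469829]), 'qvel': array([ 0.00444682, -0.07154046, -0.02139233, -0.04559732,  0.0309165 ,
       -0.08768493,  0.00038845]), 'effort': array([ 2.99169245e-03, -5.64545381e+01,  1.23060822e+00, -1.93975246e+01,
        1.12782480e-02,  5.50569501e-03, -2.84214593e-05]), 'ee_pos': array([0.26822603, 0.59146803, 0.2414971 ]), 'tool_rot': array([[-9.10717335e-01,  4.13029606e-01, -6.93479201e-04],
       [ 4.13030188e-01,  9.10715961e-01, -1.58170579e-03],
       [-2.17287436e-05, -1.72691473e-03, -9.99998509e-01]]), 'contact_force': array([ 0.04208146, -0.29970439, -0.98031178]), 'moment': array([-0.00102272,  0.00163975,  0.00981316]), 'grip_force': 0.0, 'opening': 0.08524564482439062}
```

View pics/top0.png

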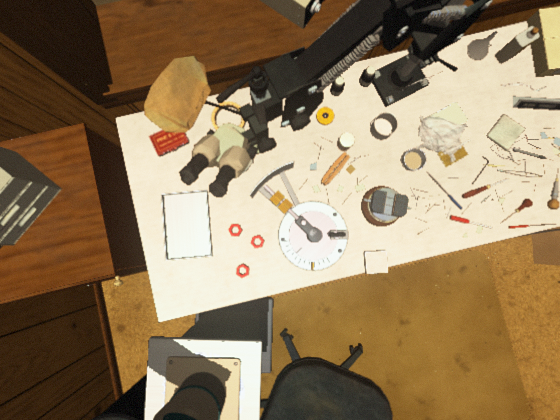

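View pics/side0.png

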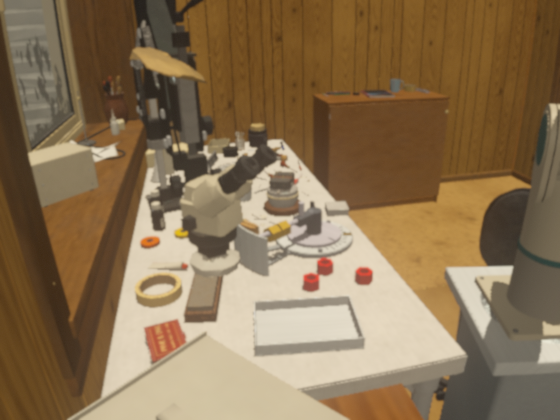

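```bash
python3 - <<'E'
import cv2,numpy as np
a=cv2.imread("pics/top0.png")[150:290,150:390]; b=cv2.imread("pics/side0.png")[180:290,220:400]
a=cv2.resize(a,(800,467),interpolation=cv2.INTER_CUBIC)
cv2.imwrite("pics/c1.png",a); cv2.imwrite("pics/c2.png",cv2.resize(b,(720,440),interpolation=cv2.INTER_CUBIC))
E
```

```text
(no output)
```

View pics/c1.png

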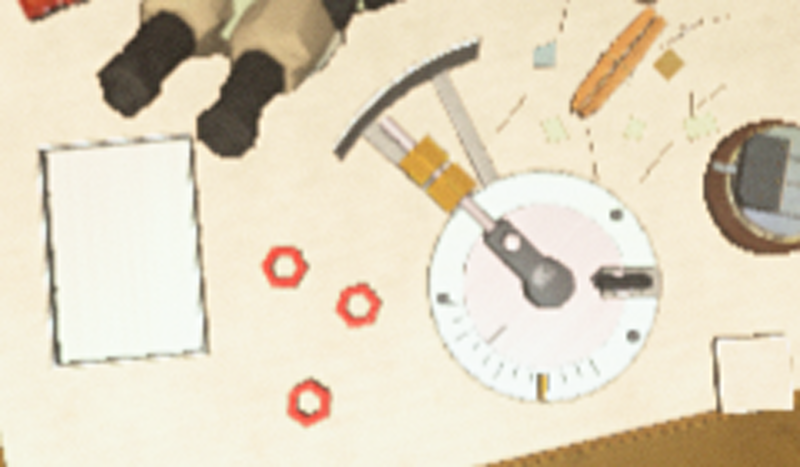

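View pics/c2.png

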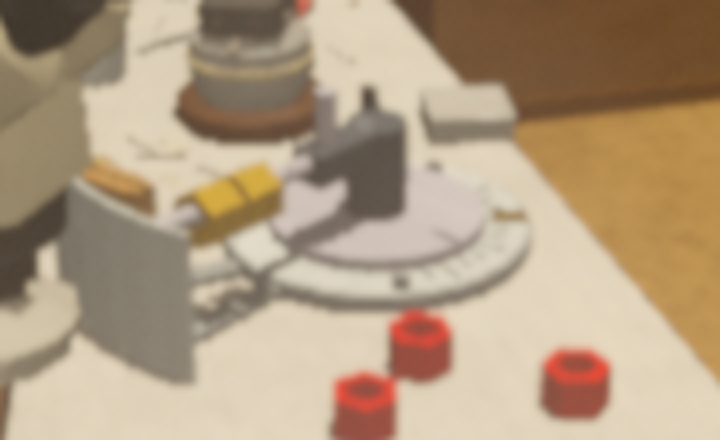

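```bash
python3 - <<'E'
from h import *
im=cv2.imread("pics/top0.png")[...,::-1]; d=np.load("pics/top0.npy"); C=cloud("top",d); Z=C[...,2]
sd=np.load("pics/side0.npy"); ims=cv2.imread("pics/side0.png")[...,::-1]; S=cloud("side",sd)
w=Z[240:250,110+90:110+110]; print("bench z",w.mean(),w.std())
V,U=np.mgrid[0:420,0:560]
# disc
m=(np.hypot(U-313,V-235)<38)&(Z>.006)&(Z<.016)&(d>0)
(c,ax,an)=cv2.fitEllipse(max(cv2.findContours(((np.hypot(U-313,V-235)<45)&(Z>.006)).astype(np.uint8),0,1)[0],key=len)); print("foot",c,ax, onplane("top",[c],.012),np.median(Z[m]))
m2=(np.hypot(U-313,V-235)<38)&(Z>.017)&(Z<.027); print("disc z",np.median(Z[m2]), C[m2].mean(0))
hsv=cv2.cvtColor(im,cv2.COLOR_RGB2HSV)
br=(hsv[...,0]>10)&(hsv[...,0]<28)&(hsv[...,1]>130)&(hsv[...,2]>90)
n,l,st,ce=cv2.connectedComponentsWithStats((br&(U>150)&(U<400)&(V>150)&(V<290)).astype(np.uint8))
for i in range(1,n):
    if st[i,4]>8: 
        k=l==i; print("brass",ce[i].round(1),st[i],np.median(Z[k]),onplane("top",[ce[i]],np.median(Z[k])).round(4))
# knob, dark
dk=(im.max(2)<70)&(U>325)&(U<352)&(V>222)&(V<246); P=C[dk]; print("knob",dk.sum(),ce is None,np.median(Z[dk]),np.percentile(Z[dk],[10,50,90]))
q=np.c_[U[dk],V[dk]]; Pk=onplane("top",q,.075); print(Pk.mean(0),np.percentile(Pk,[2,98],axis=0).round(4).tolist()); print(np.linalg.eigh(np.cov(Pk[:,:2].T)))
# side brass
hs=cv2.cvtColor(ims,cv2.COLOR_RGB2HSV)
bs=(hs[...,0]>15)&(hs[...,0]<28)&(hs[...,1]>150)&(hs[...,2]>120)
n,l,st,ce=cv2.connectedComponentsWithStats((bs&(U>240)&(U<360)&(V>190)&(V<260)).astype(np.uint8))
for i in range(1,n):
    if st[i,4]>8: k=l==i; print("side brass",ce[i],st[i],S[k].mean(0),np.percentile(S[k],[2,98],axis=0).round(3).tolist())
# tall stuff
for nm,CC in(("top",C),):
    z=CC[...,2]; reg=(U>245)&(U<350)&(V>158)&(V<270)
    for a,b in((.09,.13),(.105,.13),(.08,.0895),(.062,.079)):
        k=reg&(z>a)&(z<b); print(a,b,k.sum(),CC[k].mean(0).round(4), np.median(U[k]),np.median(V[k]))
# tray
k=(U>155)&(U<220)&(V>180)&(V<270)&(Z>.017)&(Z<.035); rect=cv2.minAreaRect(C[k][:,:2].astype(np.float32)); print("tray",rect,np.median(Z[k]))
for nm,(u0,u1,v0,v1) in dict(red=(220,275,215,285)).items():
    rd=(hsv[...,1]>150)&((hsv[...,0]<8)|(hsv[...,0]>172))&(U>u0)&(U<u1)&(V>v0)&(V<v1)
    n,l,st,ce=cv2.connectedComponentsWithStats(rd.astype(np.uint8))
    for i in range(1,n):
        if st[i,4]>20: k=l==i; print("red",ce[i],np.percentile(Z[k],90),C[k].mean(0).round(3))
E
```

```text
bench z 0.009532801917356283 0.08673588882862547
foot (311.6140441894531, 234.1968536376953) (66.97972869873047, 75.94571685791016) [[ 0.45400392 -0.29345856  0.012     ]] 0.012275610430878658
disc z 0.02177827409378319 [ 0.44435318 -0.29590489  0.02176868]
brass [334.7 168.2] [322 153  27  31 250] 0.023935062581645683 [[ 0.644  -0.3544  0.0239]]
brass [350. 169.] [347 166   7   7  29] 0.0054124081365414245 [[ 0.6461 -0.4011  0.0054]]
brass [276.5 197.5] [270 191  14  14 111] 0.08482370397274996 [[ 0.5488 -0.1911  0.0848]]
brass [284.6 205.8] [278 199  14  14 109] 0.08569138430071477 [[ 0.527  -0.2136  0.0857]]
brass [363.7 281.7] [ 297  265  103   25 1241] -0.867285959540929 [[ 0.2478 -0.6169 -0.8673]]
  return _methods._mean(a, axis=axis, dtype=dtype,
  ret = ret.dtype.type(ret / rcount)
Traceback (most recent call last):
IndexError: index -1 is out of bounds for axis 0 with size 0
```

```bash
cat > meas.py <<'E'
from h import *
import sys
from scipy.optimize import least_squares
im=cv2.imread(f"pics/{sys.argv[1]}.png")[...,::-1]; d=np.load(f"pics/{sys.argv[1]}.npy"); C=cloud("top",d); Z=C[...,2]
V,U=np.mgrid[0:420,0:560]
hsv=cv2.cvtColor(im,cv2.COLOR_RGB2HSV).astype(int)
m=((np.hypot(U-313,V-235)<50)&(Z>.007)&(Z<.03)).astype(np.uint8)
m=cv2.morphologyEx(m,cv2.MORPH_OPEN,np.ones((5,5)))
c=max(cv2.findContours(m,0,1)[0],key=len)[:,0]
P=onplane("top",c,.012)[:,:2]
s=least_squares(lambda p:np.hypot(*(P-p[:2]).T)-p[2],[.454,-.296,.1],loss="soft_l1",f_scale=.002).x; print("foot",s)
k=(U>285)&(U<335)&(V>215)&(V<262)&(Z>.0185)&(Z<.026)
c=max(cv2.findContours(cv2.morphologyEx((((np.hypot(U-313,V-235)<32)&(Z>.0175)).astype(np.uint8)),cv2.MORPH_OPEN,np.ones((5,5))),0,1)[0],key=len)[:,0]
P=onplane("top",c,.022)[:,:2]
print("disc",least_squares(lambda p:np.hypot(*(P-p[:2]).T)-.07,s[:2],loss="soft_l1",f_scale=.002).x)
for nm,reg,lo,hi in(("pillar/handle",(np.hypot(U-313,V-235)<35),.078,.13),("handle",(np.hypot(U-313,V-235)<35),.108,.13),("knob",(U>322)&(U<352)&(V>222)&(V<248),.06,.09),("rod",(np.hypot(U-313,V-235)<85)&(V<260)&(U<330)&~((U<310)&(V<185)&(U>300)),.072,.105)):
    k=reg&(Z>lo)&(Z<hi)
    if k.sum()<3: print(nm,"none");continue
    w,v=np.linalg.eigh(np.cov(C[k][:,:2].T)) ; print(nm,k.sum(),C[k].mean(0).round(4),C[k].min(0).round(3),C[k].max(0).round(3),"axis deg",np.degrees(np.arctan2(v[1,1],v[0,1])).round(1))
k=(U>225)&(U<310)&(V>150)&(V<260)&(Z>.084)&(Z<.105)
k=(U>155)&(U<220)&(V>175)&(V<275)&(Z>.015)&(Z<.035); k=k.astype(np.uint8)
q=C[k>0]; print("tray",cv2.minAreaRect(q[:,:2].astype(np.float32)),np.median(q[:,2]))
br=(hsv[...,0]>10)&(hsv[...,0]<30)&(hsv[...,1]>100)&(hsv[...,2]>90)
k=br&(abs(U-313)<8)&(abs(V-266)<6)&(Z>0); 
if k.sum(): print("tab",k.sum(),C[k].mean(0))
for reg,n_ in(((U>220)&(U<320)&(V>180)&(V<250)&(Z>.03),"sleeves"),):
    n,l,st,ce=cv2.connectedComponentsWithStats((br&reg).astype(np.uint8))
    for i in range(1,n):
        if st[i,4]>8: k=l==i; print(n_,ce[i].round(1),st[i,4],C[k].mean(0).round(4),Z[k].max())
rd=(hsv[...,1]>150)&((hsv[...,0]<8)|(hsv[...,0]>172))&(U>220)&(U<275)&(V>215)&(V<285)
n,l,st,ce=cv2.connectedComponentsWithStats(rd.astype(np.uint8))
for i in range(1,n):
    if st[i,4]>20: k=l==i; print("red",ce[i].round(1),np.percentile(Z[k],90),C[k].mean(0).round(3))
E
python3 meas.py top0; python3 - <<'E'
from h import *
im=cv2.imread("pics/top0.png")[...,::-1]; d=np.load("pics/top0.npy"); C=cloud("top",d); Z=C[...,2];V,U=np.mgrid[0:420,0:560]
k=(U>245)&(U<300)&(V>155)&(V<205)&(Z>.09)&(Z<.1); print("plate",k.sum(),C[k].mean(0),C[k].min(0),C[k].max(0))
for t in((.09,.3),(.17,.5)):
    k=(U>170)&(U<260)&(V>120)&(V<200)&(Z>t[0])&(Z<t[1]); print("micro",k.sum(),C[k].min(0),C[k].max(0))
print(im[230:240,328:350].max(2)); print((Z[228:242:2,326:352:2]*1000).round())
# side view: brass on rod & handle
sd=np.load("pics/side0.npy"); S=cloud("side",sd); ims=cv2.imread("pics/side0.png")[...,::-1]
hs=cv2.cvtColor(ims,cv2.COLOR_RGB2HSV); k=(hs[...,0]>15)&(hs[...,0]<28)&(hs[...,1]>150)&(hs[...,2]>120)&(U>255)&(U<295)&(V>215)&(V<245)
print("side sleeves",k.sum(),S[k].mean(0),S[k].min(0),S[k].max(0))
E
```

```text
foot [ 0.4453353  -0.29128729  0.08997501]
disc [ 0.45070084 -0.29795885]
pillar/handle 388 [ 0.4686 -0.2776  0.0857] [ 0.432 -0.378  0.079] [ 0.519 -0.223  0.122] axis deg 49.7
handle 23 [ 0.4816 -0.2628  0.1182] [ 0.475 -0.268  0.108] [ 0.488 -0.257  0.122] axis deg 167.6
knob 69 [ 0.4536 -0.3574  0.0738] [ 0.447 -0.379  0.063] [ 0.459 -0.337  0.079] axis deg 93.1
rod 831 [ 0.5207 -0.2284  0.0847] [ 0.432 -0.317  0.072] [ 0.647 -0.117  0.1  ] axis deg -138.7
tray ((0.470661997795105, 0.06351848691701889), (0.1901983916759491, 0.1309104561805725), 6.621784210205078) 0.02347338965527035
tab 11 [ 0.36654549 -0.29711789  0.01962035]
sleeves [276.6 197.9] 116 [ 0.5479 -0.1912  0.0853] 0.09348015180431157
sleeves [284.9 205.9] 113 [ 0.5267 -0.2143  0.0855] 0.09521448150321654
red [234.8 229.5] 0.028420820037609616 [ 0.461 -0.075  0.024]
red [256.6 240.8] 0.028950052642190992 [ 0.431 -0.138  0.025]
red [242.1 270.4] 0.029919228014799203 [ 0.347 -0.1    0.026]
plate 108 [ 0.59826782 -0.17493411  0.094918  ] [ 0.53104122 -0.23280117  0.09001062] [ 0.64702934 -0.11720903  0.09980151]
micro 3
[... 905 characters left out ...]
 [249 240 171 200 213 200 178 217 230 234 226 196 209 210 200 210 209 207
  201 203 226 246]
 [247 245 223 215 231 228 227 228 225 225 229 227 229 232 232 233 230 233
  222 209 237 247]]
[[24. 21. 19. 21. 21. 24. 13.  8. 13. 15.  9.  0.  1.]
 [26. 23. 24. 20. 20. 22. 16.  4. 13. 37. 38.  2.  1.]
 [22. 21. 39. 41. 47. 50. 50. 40. 41. 42. 40.  3.  2.]
 [20. 23. 73. 77. 79. 75. 72. 69. 75. 75. 38. -2. -1.]
 [20. 20. 77. 73. 75. 75. 78. 72. 74. 77. 42. 41.  1.]
 [21. 22. 30. 36. 45. 52. 51. 38. 39. 34. 39. 39. -4.]
 [18. 22. 22. 20. 22. 18.  9. 11. 16. 13. 12.  2.  2.]]
side sleeves 139 [ 0.53287608 -0.18126647  0.09126045] [ 0.46933223 -0.2184467   0.0776717 ] [0.55535079 0.71373047 0.52672958]
```

```bash
cat > to.py <<'E'
# usage: to.py x y z [angle of tool y, deg]: rows-units needed in current tool axes
from h import *; import sys
o=r.get_obs(); R=o["tool_rot"]; p=o["ee_pos"]; a=list(map(float,sys.argv[1:]))
print("t",round(o["clock"],1),"pos",p.round(4),"ang_y",np.degrees(np.arctan2(R[1,1],R[0,1])).round(1),"F",np.round(o["contact_force"],1),"open",round(o["opening"],4),"grip",round(o["grip_force"],1),"j7",o["joints"][6].round())
print("units",((R.T@(np.array(a[:3])-p))/.025).round(2))
if len(a)>3:
    e=np.degrees(np.arctan2(R[1,1],R[0,1]))-a[3]; print("yaw units",(np.radians((e+90)%180-90)/.1).round(2))
E
python3 -m handwheel '[{"travel":[0,0,0],"yaw":1},{"travel":[0,0,0],"yaw":1},{"travel":[0,0,0],"yaw":1},{"travel":[0,0,0],"yaw":1},{"travel":[0,0,0],"yaw":1},{"travel":[0,0,0],"yaw":1},{"travel":[0,0,0],"yaw":1},{"travel":[0,0,0],"yaw":1},{"travel":[0,0,0],"yaw":1},{"travel":[0,0,0],"yaw":1}]' 0.6 60; python3 to.py 0.45 0.2 0.24 2
```

```text
clock: 1.1
ee_pos: [0.2682, 0.5917, 0.2418]
tool_rot: [[-0.14, 0.99, -0.001], [0.99, 0.14, -0.001], [-0.001, -0.001, -1.0]]
contact_force: [0.7, -0.2, 0.2]
opening: 0.0512
grip_force: 0.0
t 1.1 pos [0.2682 0.5917 0.2418] ang_y 8.1 F [ 0.7 -0.2  0.2] open 0.0512 grip 0.0 j7 -49.0
units [-16.53   5.     0.08]
yaw units 1.06
```

```bash

python3 -m handwheel '[{"travel":[-0.5,0.3,0],"yaw":1},{"travel":[-0.9,0.3,0],"yaw":0},{"travel":[-0.9,0.3,0],"yaw":0},{"travel":[-0.9,0.3,0],"yaw":0},{"travel":[-0.9,0.3,0],"yaw":0},{"travel":[-0.9,0.3,0],"yaw":0},{"travel":[-0.9,0.3,0],"yaw":0},{"travel":[-0.9,0.3,0],"yaw":0},{"travel":[-0.9,0.3,0],"yaw":0},{"travel":[-0.9,0.3,0],"yaw":0}]' 0.6 60
python3 -m handwheel '[{"travel":[-1,0.3,0],"yaw":0},{"travel":[-1,0.3,0],"yaw":0},{"travel":[-1,0.3,0],"yaw":0},{"travel":[-1,0.3,0],"yaw":0},{"travel":[-1,0.3,0],"yaw":0},{"travel":[-1,0.3,0],"yaw":0},{"travel":[-1,0.3,0],"yaw":0},{"travel":[-1,0.2,0],"yaw":0},{"travel":[-1,0.2,0],"yaw":0},{"travel":[-1,0.2,0],"yaw":0}]'; python3 to.py 0.4525 -0.358 0.2 2
```

```text
clock: 2.1
ee_pos: [0.3543, 0.3803, 0.242]
tool_rot: [[-0.045, 0.999, -0.0], [0.999, 0.045, -0.001], [-0.0, -0.0, -1.0]]
contact_force: [1.0, -0.4, 0.6]
opening: 0.0513
grip_force: 0.0
clock: 3.1
ee_pos: [0.4328, 0.1337, 0.2421]
tool_rot: [[-0.045, 0.999, -0.0], [0.999, 0.045, -0.0], [-0.0, -0.0, -1.0]]
contact_force: [0.7, 0.2, 0.2]
opening: 0.0513
grip_force: 0.0
t 3.1 pos [0.4328 0.1337 0.2421] ang_y 2.6 F [0.7 0.2 0.2] open 0.0513 grip 0.0 j7 -5.0
units [-19.68  -0.1    1.69]
yaw units 0.1
```

```bash

python3 -m handwheel '[{"travel":[-1,0,0],"yaw":0},{"travel":[-1,0,0],"yaw":0},{"travel":[-1,0,0],"yaw":0},{"travel":[-1,0,0],"yaw":0},{"travel":[-1,0,0],"yaw":0},{"travel":[-1,0,0],"yaw":0},{"travel":[-1,0,0],"yaw":0},{"travel":[-1,0,0],"yaw":0},{"travel":[-1,0,0],"yaw":0},{"travel":[-1,0,0],"yaw":0}]' 
python3 -m handwheel '[{"travel":[-1,0,0.2],"yaw":0},{"travel":[-1,0,0.2],"yaw":0},{"travel":[-1,0,0.2],"yaw":0},{"travel":[-1,0,0.2],"yaw":0},{"travel":[-1,0,0.2],"yaw":0},{"travel":[-1,0,0.2],"yaw":0},{"travel":[-1,0,0.2],"yaw":0},{"travel":[-1,0,0.2],"yaw":0},{"travel":[-1,0,0.1],"yaw":0},{"travel":[-0.6,0,0],"yaw":0}]'; python3 to.py 0.4533 -0.358 0.059 2;  python3 - <<'E'
from h import *
snap("side","s1");a=cv2.imread("pics/s1.png")[120:290,220:400]; cv2.imwrite("pics/s1c.png",cv2.resize(a,None,fx=3.4,fy=3.4,interpolation=2))
E
```

```text
clock: 4.1
ee_pos: [0.4439, -0.1159, 0.2421]
tool_rot: [[-0.045, 0.999, -0.001], [0.999, 0.045, 0.0], [0.0, -0.001, -1.0]]
contact_force: [1.1, 0.0, -0.2]
opening: 0.051
grip_force: 0.0
clock: 5.1
ee_pos: [0.4542, -0.3566, 0.1992]
tool_rot: [[-0.043, 0.999, -0.001], [0.999, 0.043, -0.0], [-0.0, -0.001, -1.0]]
contact_force: [-0.4, 0.5, -0.4]
opening: 0.0514
grip_force: 0.0
t 5.1 pos [ 0.4542 -0.3566  0.1992] ang_y 2.5 F [-0.4  0.5 -0.4] open 0.0514 grip 0.0 j7 53.0
units [-0.05 -0.03  5.61]
yaw units 0.08
```

View pics/s1c.png

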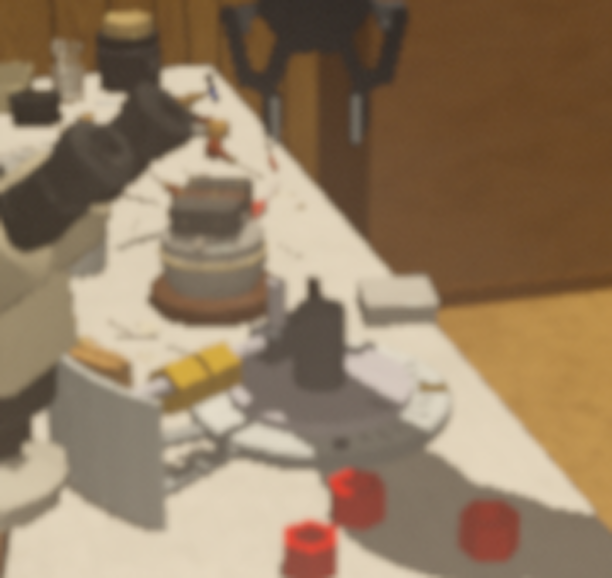

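```bash

python3 -m handwheel '[{"travel":[0,0,0.8],"yaw":0},{"travel":[0,0,0.8],"yaw":0},{"travel":[0,0,0.8],"yaw":0},{"travel":[0,0,0.8],"yaw":0},{"travel":[0,0,0.8],"yaw":0},{"travel":[0,0,0.6],"yaw":0},{"travel":[0,0,0.5],"yaw":0},{"travel":[0,0,0.3],"yaw":0},{"travel":[0,0,0.2],"yaw":0},{"travel":[0,0,0],"yaw":0}]' 
python3 -m handwheel '[{"travel":[0,0,0],"yaw":0},{"travel":[0,0,0],"yaw":0},{"travel":[0,0,0],"yaw":0},{"travel":[0,0,0],"yaw":0},{"travel":[0,0,0],"yaw":0},{"travel":[0,0,0],"yaw":0},{"travel":[0,0,0],"yaw":0},{"travel":[0,0,0],"yaw":0},{"travel":[0,0,0],"yaw":0},{"travel":[0,0,0],"yaw":0}]' 0 70;  python3 to.py 0.4533 -0.358 0.059 2
```

```text
clock: 6.15
ee_pos: [0.4549, -0.3545, 0.0595]
tool_rot: [[-0.045, 0.999, -0.0], [0.999, 0.045, 0.0], [0.0, -0.0, -1.0]]
contact_force: [-0.6, 0.2, -0.4]
opening: 0.0515
grip_force: 0.0
clock: 7.15
ee_pos: [0.4544, -0.3552, 0.0613]
tool_rot: [[-0.045, 0.999, 0.0], [0.999, 0.045, -0.0], [-0.0, 0.0, -1.0]]
contact_force: [-3.8, 1.6, 9.9]
opening: 0.0107
grip_force: 77.9
t 7.2 pos [ 0.4544 -0.3552  0.0613] ang_y 2.6 F [-3.8  1.6  9.9] open 0.0107 grip 77.9 j7 58.0
units [-0.11 -0.05  0.09]
yaw units 0.1
```

```bash

python3 -m handwheel '[{"travel":[0,0,-0.1],"yaw":-0.8},{"travel":[0,0,0],"yaw":-0.8},{"travel":[0,0,0],"yaw":-0.8},{"travel":[0,0,0],"yaw":-0.8},{"travel":[0,0,0],"yaw":-0.8},{"travel":[0,0,0],"yaw":-0.8},{"travel":[0,0,0],"yaw":-0.8},{"travel":[0,0,0],"yaw":-0.8},{"travel":[0,0,0],"yaw":-0.8},{"travel":[0,0,0],"yaw":-0.8}]' 
python3 -m handwheel '[{"travel":[0,0,0],"yaw":-0.8},{"travel":[0,0,0],"yaw":-0.8},{"travel":[0,0,0],"yaw":-0.8},{"travel":[0,0,0],"yaw":-0.8},{"travel":[0,0,0],"yaw":-0.8},{"travel":[0,0,0],"yaw":-0.4},{"travel":[0,0,0],"yaw":0},{"travel":[0,0,0],"yaw":0},{"travel":[0,0,0],"yaw":0},{"travel":[0,0,0],"yaw":0}]';  python3 to.py 0.4533 -0.358 0.059 2
```

```text
clock: 8.15
ee_pos: [0.4516, -0.3565, 0.0616]
tool_rot: [[-0.748, 0.664, -0.004], [0.664, 0.748, -0.001], [0.003, -0.004, -1.0]]
contact_force: [-5.3, -3.8, -5.9]
opening: 0.0107
grip_force: 78.1
clock: 9.15
ee_pos: [0.4508, -0.358, 0.0616]
tool_rot: [[-0.959, 0.285, -0.006], [0.285, 0.959, -0.003], [0.005, -0.004, -1.0]]
contact_force: [-6.3, -5.9, -6.8]
opening: 0.0107
grip_force: 78.1
t 9.2 pos [ 0.4508 -0.358   0.0616] ang_y 73.5 F [-6.3 -5.9 -6.8] open 0.0107 grip 78.1 j7 105.0
units [-0.1   0.03  0.1 ]
yaw units 12.47
```

```bash

python3 -m handwheel '[{"travel":[0,0,0],"yaw":0},{"travel":[0,0,0],"yaw":0},{"travel":[0,0,0],"yaw":0},{"travel":[0,0,0],"yaw":0},{"travel":[0,0,-0.5],"yaw":0},{"travel":[0,0,-1],"yaw":0},{"travel":[0,0,-1],"yaw":0},{"travel":[0,0,-1],"yaw":0},{"travel":[0,0,-1],"yaw":0},{"travel":[0,0,-1],"yaw":0}]' 0.5 40
python3 to.py 0.4815 -0.2635 0.200 48; python3 - <<'E'
from h import *
snap("top","t2");snap("side","s2");a=cv2.imread("pics/t2.png")[180:290,240:390];b=cv2.imread("pics/s2.png")[190:270,270:350]
cv2.imwrite("pics/t2c.png",np.hstack([cv2.resize(a,(450,330),interpolation=2),cv2.resize(b,(330,330),interpolation=2)]))
E
```

```text
clock: 10.15
ee_pos: [0.455, -0.3546, 0.2019]
tool_rot: [[-0.96, 0.282, 0.001], [0.282, 0.96, -0.0], [-0.001, -0.0, -1.0]]
contact_force: [0.1, 0.0, 0.1]
opening: 0.0426
grip_force: 0.0
t 10.2 pos [ 0.455  -0.3546  0.2019] ang_y 73.6 F [0.1 0.  0.1] open 0.0426 grip 0.0 j7 106.0
units [0.01 3.79 0.08]
yaw units 4.48
```

View pics/t2c.png

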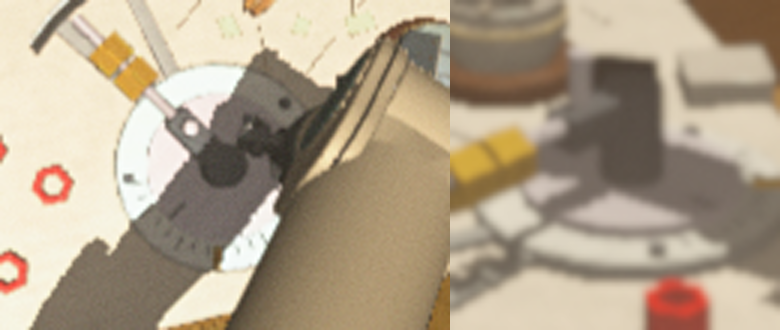

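```bash

python3 -m handwheel '[{"travel":[0,0.8,0],"yaw":0},{"travel":[0,0.9,0],"yaw":0},{"travel":[0,1,0],"yaw":0},{"travel":[0,0.8,0],"yaw":0},{"travel":[0,0.29,0],"yaw":0},{"travel":[0,0,0],"yaw":1},{"travel":[0,0,0],"yaw":1},{"travel":[0,0,0],"yaw":1},{"travel":[0,0,0],"yaw":1},{"travel":[0,0,0],"yaw":0.48}]' 0.6 40
python3 to.py 0.4815 -0.2635 0.102 48
python3 -m handwheel '[{"travel":[0,0,0.8],"yaw":0},{"travel":[0,0,0.8],"yaw":0},{"travel":[0,0,0.8],"yaw":0},{"travel":[0,0,0.6],"yaw":0},{"travel":[0,0,0.5],"yaw":0},{"travel":[0,0,0.3],"yaw":0},{"travel":[0,0,0.2],"yaw":0},{"travel":[0,0,0],"yaw":0},{"travel":[0,0,0],"yaw":0},{"travel":[0,0,0],"yaw":0}]' 
python3 to.py 0.4815 -0.2635 0.102 48
```

```text
clock: 11.25
ee_pos: [0.4812, -0.2647, 0.1998]
tool_rot: [[-0.74, 0.673, -0.0], [0.673, 0.74, -0.001], [-0.0, -0.001, -1.0]]
contact_force: [-0.1, 0.2, 0.5]
opening: 0.0516
grip_force: 0.0
t 11.2 pos [ 0.4812 -0.2647  0.1998] ang_y 47.7 F [-0.1  0.2  0.5] open 0.0516 grip 0.0 j7 76.0
units [0.02 0.05 3.91]
yaw units -0.05
clock: 12.25
ee_pos: [0.482, -0.2641, 0.1004]
tool_rot: [[-0.743, 0.67, 0.001], [0.67, 0.743, -0.001], [-0.001, 0.0, -1.0]]
contact_force: [0.4, 0.1, 0.7]
opening: 0.0513
grip_force: 0.0
t 12.2 pos [ 0.482  -0.2641  0.1004] ang_y 48.0 F [0.4 0.1 0.7] open 0.0513 grip 0.0 j7 77.0
units [ 0.03  0.   -0.06]
yaw units -0.01
```

```bash

python3 -m handwheel '[{"travel":[0,0,0],"yaw":0},{"travel":[0,0,0],"yaw":0},{"travel":[0,0,0],"yaw":0},{"travel":[0,0,0],"yaw":0},{"travel":[0,0,0],"yaw":0},{"travel":[0,0,0],"yaw":0},{"travel":[0,0,0],"yaw":0},{"travel":[0,0,0],"yaw":0},{"travel":[0,0,0],"yaw":0},{"travel":[0,0,0],"yaw":0}]' 0 40
python3 -m handwheel '[{"travel":[0.147,-0.006,0],"yaw":-0.8},{"travel":[0.147,-0.006,0],"yaw":-0.8},{"travel":[0.147,-0.006,0],"yaw":-0.8},{"travel":[0.147,-0.006,0],"yaw":-0.8},{"travel":[0.147,-0.006,0],"yaw":-0.8},{"travel":[0.147,-0.006,0],"yaw":-0.8},{"travel":[0.147,-0.006,0],"yaw":-0.8},{"travel":[0.147,-0.006,0],"yaw":-0.8},{"travel":[0.147,-0.006,0],"yaw":-0.8},{"travel":[0,0,0],"yaw":0}]' 
python3 to.py 0.4507 -0.252 0.102 90; python3 - <<'E'
from h import *
snap("top","t3");a=cv2.imread("pics/t3.png")[180:290,220:390]
cv2.imwrite("pics/t3c.png",cv2.resize(a,None,fx=4.7,fy=4.7,interpolation=2))
E
```

```text
clock: 13.25
ee_pos: [0.4822, -0.2635, 0.1002]
tool_rot: [[-0.743, 0.669, 0.001], [0.669, 0.743, 0.0], [-0.001, 0.001, -1.0]]
contact_force: [0.8, 3.0, 5.9]
opening: 0.0126
grip_force: 39.2
clock: 14.25
ee_pos: [0.4524, -0.2514, 0.1002]
tool_rot: [[-1.0, 0.011, 0.002], [0.011, 1.0, 0.001], [-0.002, 0.001, -1.0]]
contact_force: [1.5, 2.9, 5.3]
opening: 0.0125
grip_force: 39.9
t 14.2 pos [ 0.4524 -0.2514  0.1002] ang_y 89.4 F [1.5 2.9 5.3] open 0.0125 grip 39.9 j7 104.0
units [ 0.07 -0.02 -0.07]
yaw units -0.11
```

View pics/t3c.png

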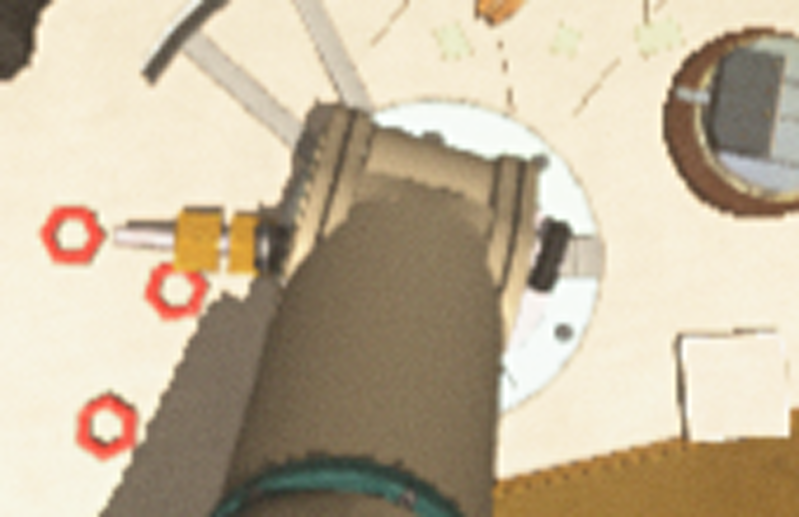

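```bash

python3 -m handwheel '[{"travel":[0,0,0],"yaw":0},{"travel":[0,0,0],"yaw":0},{"travel":[0,0,0],"yaw":0},{"travel":[0,0,0],"yaw":0},{"travel":[0,0,-0.5],"yaw":0},{"travel":[0,0,-1],"yaw":0},{"travel":[0,0,-1],"yaw":0},{"travel":[0,0,-1],"yaw":0},{"travel":[0,0,-1],"yaw":0},{"travel":[0,0,0],"yaw":0}]' 0.5 40
python3 -m handwheel '[{"travel":[0,1,0],"yaw":0},{"travel":[0,1,0],"yaw":0},{"travel":[0,1,0],"yaw":0},{"travel":[0,1,0],"yaw":0},{"travel":[0,1,0],"yaw":0},{"travel":[0,1,0],"yaw":0},{"travel":[0,1,0],"yaw":0},{"travel":[0,1,0],"yaw":0},{"travel":[0,1,0],"yaw":0},{"travel":[0,1,0],"yaw":0}]'
python3 -m handwheel '[{"travel":[0,1,0],"yaw":0},{"travel":[0,1,0],"yaw":0},{"travel":[0,1,0],"yaw":0},{"travel":[0,1,0],"yaw":0},{"travel":[0,1,0],"yaw":0},{"travel":[0,1,0],"yaw":0},{"travel":[0,0,0],"yaw":0},{"travel":[0,0,0],"yaw":0},{"travel":[0,0,0],"yaw":0},{"travel":[0,0,0],"yaw":0}]'
python3 - <<'E'
from h import *
snap("top","t4");a=cv2.imread("pics/t4.png")[185:285,220:390]
cv2.imwrite("pics/t4c.png",cv2.resize(a,None,fx=4.7,fy=4.7,interpolation=2))
E
python3 meas.py t4
```

```text
clock: 15.3
ee_pos: [0.4535, -0.253, 0.2162]
tool_rot: [[-1.0, 0.014, 0.006], [0.014, 1.0, -0.003], [-0.007, -0.003, -1.0]]
contact_force: [0.2, 0.6, -0.5]
opening: 0.0427
grip_force: 0.0
clock: 16.3
ee_pos: [0.4545, -0.0011, 0.2123]
tool_rot: [[-1.0, 0.014, -0.001], [0.014, 1.0, -0.0], [0.001, -0.0, -1.0]]
contact_force: [-0.2, 0.5, 1.3]
opening: 0.0425
grip_force: 0.0
clock: 17.3
ee_pos: [0.457, 0.1467, 0.2122]
tool_rot: [[-1.0, 0.016, -0.0], [0.016, 1.0, -0.001], [0.0, -0.001, -1.0]]
contact_force: [0.6, -0.4, -0.2]
opening: 0.0429
grip_force: 0.0
foot [ 0.44725722 -0.29619428  0.09155755]
disc [ 0.45121625 -0.29950048]
pillar/handle 379 [ 0.4517 -0.2724  0.0856] [ 0.432 -0.367  0.078] [ 0.472 -0.2    0.122] axis deg 88.7
handle 21 [ 0.4521 -0.251   0.1189] [ 0.446 -0.258  0.115] [ 0.457 -0.245  0.122] axis deg 77.4
knob 78 [ 0.4538 -0.358   0.0737] [ 0.433 -0.368  0.061] [ 0.474 -0.348  0.082] axis deg 163.8
rod 830 [ 0.4812 -0.2114  0.0846] [ 0.432 -0.316  0.072] [ 0.648 -0.106  0.101] axis deg -136.1
tray ((0.4704974591732025, 0.06335733830928802), (0.18997575342655182, 0.13082768023014069), 6.8112473487854) 0.023752257052644277
tab 10 [ 0.36723944 -0.29733252  0.01830746]
sleeves [261.4 231.3] 119 [ 0.4566 -0.1532  0.085 ] 0.09346757438389686
sleeves [273.2 231.6] 114 [ 0.4568 -0.1849  0.0855] 0.09441532207685954
red [234.9 229.4] 0.02891585166491495 [ 0.46  -0.08   0.061]
red [256.3 241.7] 0.028270696908960204 [ 0.428 -0.137  0.023]
red [242.1 270.3] 0.029878316106185167 [ 0.347 -0.1    0.025]
```

View pics/t4c.png

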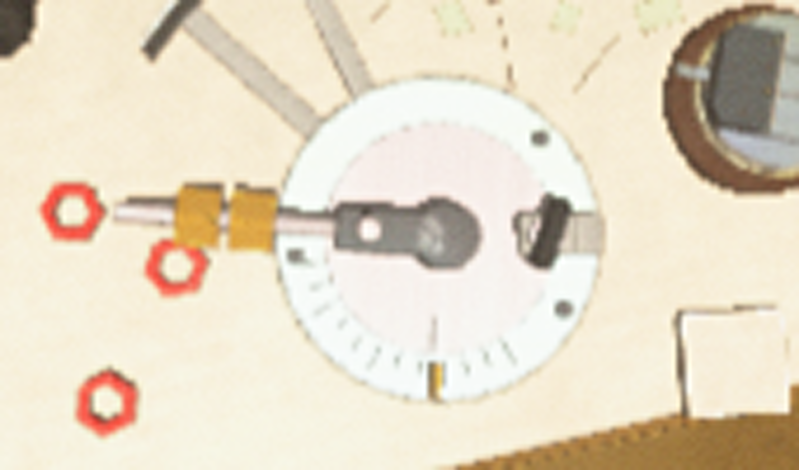

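```bash
python3 - <<'E'
from h import *
im=cv2.imread("pics/t4.png"); g=im.astype(int).min(2)
for v in range(250,261): 
    row=g[v,303:322]; w=np.clip(np.median(row)-row-12,0,None); print(v,(w*np.arange(303,322)).sum()/max(w.sum(),1),w.sum())
print(im[262:272,306:320,0]); print(im[262:272,306:320,2])
ctr=np.array([.4510,-.2985])
for uv,z in(((312.2,254),.022),((312.2,258),.022),((312.7,266),.016)):
    p=onplane("top",[uv],z)[0]; e=p[:2]-ctr; print(p,np.degrees(np.arctan2(e[1],e[0])))
E
```

```text
250 0.0 0.0
251 0.0 0.0
252 312.0 13.0
253 312.0 34.0
254 312.0 29.0
255 311.8965517241379 29.0
256 311.6190476190476 42.0
257 311.5952380952381 42.0
258 311.5833333333333 24.0
259 311.5 10.0
260 0.0 0.0
[[248 247 238 196 238 133 126 173 193 248 247 244 225 225]
 [248 248 239 202 238 110  82 103 182 250 249 247 237 195]
 [247 248 244 228 244 106  86 102 191 252 250 248 243 221]
 [249 248 248 246 245 104  81  97 183 252 250 248 247 244]
 [249 248 249 251 247 109  80 103 189 251 249 248 248 248]
 [250 249 249 251 245 104  90 144 229 252 249 249 248 249]
 [238 245 250 251 245 107 108 183 253 251 248 248 244 247]
 [191 225 239 239 227 132 115 160 237 242 238 234 223 229]
 [187 201 209 202 205 180 159 150 182 209 209 201 197 205]
 [218 219 221 218 223 215 203 204 210 202 223 220 220 219]]
[[248 247 239 199 237 153 175 229 201 246 248 244 226 227]
 [247 248 238 208 238 145 179 236 198 247 248 247 238 201]
 [246 247 242 228 240 144 183 239 201 248 247 246 241 220]
 [247 247 246 243 241 146 180 234 196 247 247 247 246 242]
 [247 246 247 248 243 158 180 236 200 246 247 246 247 246]
 [247 247 247 248 240 160 178 240 228 247 247 246 247 247]
 [235 242 247 247 242 166 177 243 247 248 246 245 242 245]
 [207 230 240 239 233 187 172 224 235 242 240 237 229 237]
 [228 235 238 233 234 225 198 198 211 231 236 233 233 239]
 [247 247 247 246 248 245 240 240 240 238 248 247 247 247]]
[ 0.39815736 -0.29555021  0.022     ] 176.80494422858584
[ 0.38696023 -0.29578708  0.022     ] 177.57422593774717
[ 0.36433467 -0.29813712  0.016     ] 179.76009917484842
```

```bash

python3 -m handwheel '[{"travel":[0,-1,0],"yaw":0},{"travel":[0,-1,0],"yaw":0},{"travel":[0,-1,0],"yaw":0},{"travel":[0,-1,0],"yaw":0},{"travel":[0,-1,0],"yaw":0},{"travel":[0,-1,0],"yaw":0},{"travel":[0,-1,0],"yaw":0},{"travel":[0,-1,0],"yaw":0},{"travel":[0,-1,0],"yaw":0},{"travel":[0,-1,0],"yaw":0}]'
python3 -m handwheel '[{"travel":[0,-1,0],"yaw":0},{"travel":[0,-1,0],"yaw":0},{"travel":[0,-1,0],"yaw":0},{"travel":[0,-1,0],"yaw":0},{"travel":[0,-1,0],"yaw":0},{"travel":[0,-1,0],"yaw":0},{"travel":[0,0,0],"yaw":0},{"travel":[0,0,0],"yaw":0},{"travel":[0,0,0],"yaw":0},{"travel":[0,0,0],"yaw":0}]' 0.5
python3 to.py 0.4522 -0.2515 0.1002
```

```text
clock: 18.35
ee_pos: [0.4531, -0.1038, 0.2124]
tool_rot: [[-1.0, 0.015, -0.0], [0.015, 1.0, -0.0], [0.0, -0.0, -1.0]]
contact_force: [0.1, -0.4, 0.1]
opening: 0.0427
grip_force: 0.0
clock: 19.35
ee_pos: [0.4515, -0.251, 0.2123]
tool_rot: [[-1.0, 0.012, -0.0], [0.012, 1.0, 0.001], [0.0, 0.001, -1.0]]
contact_force: [-0.5, -0.0, 0.2]
opening: 0.0428
grip_force: 0.0
t 19.4 pos [ 0.4515 -0.251   0.2123] ang_y 89.3 F [-0.5 -0.   0.2] open 0.0428 grip 0.0 j7 107.0
units [-0.03 -0.02  4.48]
```

```bash

python3 -m handwheel '[{"travel":[0,0,0.8],"yaw":0},{"travel":[0,0,0.8],"yaw":0},{"travel":[0,0,0.8],"yaw":0},{"travel":[0,0,0.8],"yaw":0},{"travel":[0,0,0.6],"yaw":0},{"travel":[0,0,0.4],"yaw":0},{"travel":[0,0,0.28],"yaw":0},{"travel":[0,0,0],"yaw":0},{"travel":[0,0,0],"yaw":0},{"travel":[0,0,0],"yaw":0}]'
python3 -m handwheel '[{"travel":[0,0,0],"yaw":0},{"travel":[0,0,0],"yaw":0},{"travel":[0,0,0],"yaw":0},{"travel":[0,0,0],"yaw":0},{"travel":[0,0,0],"yaw":0},{"travel":[0,0,0],"yaw":0},{"travel":[0,0,0],"yaw":0},{"travel":[0.025,0,0],"yaw":-0.13},{"travel":[0.025,0,0],"yaw":-0.13},{"travel":[0.025,0,0],"yaw":-0.14}]' 0 40
python3 to.py 0.4522 -0.2515 0.1002
python3 -m handwheel '[{"travel":[0,0,0],"yaw":0},{"travel":[0,0,0],"yaw":0},{"travel":[0,0,0],"yaw":0},{"travel":[0,0,0],"yaw":0},{"travel":[0,0,-0.5],"yaw":0},{"travel":[0,0,-1],"yaw":0},{"travel":[0,0,-1],"yaw":0},{"travel":[0,0,-1],"yaw":0},{"travel":[0,0,-1],"yaw":0},{"travel":[0,0,0],"yaw":0}]' 0.5 40
python3 to.py 0.4525 -0.3575 0.21 73.5
```

```text
clock: 20.35
ee_pos: [0.4519, -0.2523, 0.1009]
tool_rot: [[-1.0, 0.014, 0.001], [0.014, 1.0, -0.001], [-0.001, -0.001, -1.0]]
contact_force: [-0.6, -0.5, -0.1]
opening: 0.0428
grip_force: 0.0
clock: 21.35
ee_pos: [0.4507, -0.2514, 0.1008]
tool_rot: [[-1.0, -0.028, 0.002], [-0.028, 1.0, 0.0], [-0.002, 0.0, -1.0]]
contact_force: [0.8, 4.4, 6.5]
opening: 0.0128
grip_force: 39.2
t 21.4 pos [ 0.4507 -0.2514  0.1008] ang_y 91.6 F [0.8 4.4 6.5] open 0.0128 grip 39.2 j7 106.0
units [-0.06 -0.01  0.02]
clock: 22.35
ee_pos: [0.4516, -0.2531, 0.2167]
tool_rot: [[-1.0, -0.026, 0.006], [-0.026, 1.0, -0.003], [-0.006, -0.004, -1.0]]
contact_force: [0.1, 0.2, 0.4]
opening: 0.043
grip_force: 0.0
t 22.4 pos [ 0.4516 -0.2531  0.2167] ang_y 91.5 F [0.1 0.2 0.4] open 0.043 grip 0.0 j7 109.0
units [ 0.08 -4.18  0.28]
yaw units 3.14
```

```bash

python3 -m handwheel '[{"travel":[0,-0.9,0],"yaw":0},{"travel":[0,-1,0],"yaw":0},{"travel":[0,-1,0],"yaw":0},{"travel":[0,-0.9,0],"yaw":0},{"travel":[0,-0.38,0],"yaw":0},{"travel":[0,0,0],"yaw":1},{"travel":[0,0,0],"yaw":1},{"travel":[0,0,0],"yaw":1},{"travel":[0,0,0],"yaw":0.14},{"travel":[0,0,0],"yaw":0}]' 0.5
python3 -m handwheel '[{"travel":[0,0,1],"yaw":0},{"travel":[0,0,1],"yaw":0},{"travel":[0,0,1],"yaw":0},{"travel":[0,0,1],"yaw":0},{"travel":[0,0,1],"yaw":0},{"travel":[0,0,0.5],"yaw":0},{"travel":[0,0,0.3],"yaw":0},{"travel":[0,0,0.2],"yaw":0},{"travel":[0,0,0],"yaw":0},{"travel":[0,0,0],"yaw":0}]'
python3 to.py 0.4520 -0.3575 0.06 73.5
```

```text
clock: 23.35
ee_pos: [0.4524, -0.3558, 0.2127]
tool_rot: [[-0.96, 0.281, -0.0], [0.281, 0.96, 0.0], [0.001, 0.0, -1.0]]
contact_force: [0.1, 0.1, 0.3]
opening: 0.0426
grip_force: 0.0
clock: 24.35
ee_pos: [0.4528, -0.3569, 0.0636]
tool_rot: [[-0.959, 0.284, 0.001], [0.284, 0.959, -0.001], [-0.001, -0.0, -1.0]]
contact_force: [0.4, -0.1, -0.2]
opening: 0.0427
grip_force: 0.0
t 24.4 pos [ 0.4528 -0.3569  0.0636] ang_y 73.5 F [ 0.4 -0.1 -0.2] open 0.0427 grip 0.0 j7 102.0
units [ 0.03 -0.03  0.14]
yaw units 0.0
```

```bash

python3 -m handwheel '[{"travel":[0,0,0.1],"yaw":0},{"travel":[0,0,0],"yaw":0},{"travel":[0,0,0],"yaw":0},{"travel":[0,0,0],"yaw":0},{"travel":[0,0,0],"yaw":0},{"travel":[0,0,0],"yaw":0},{"travel":[0,0,0],"yaw":0},{"travel":[0,0,0],"yaw":0},{"travel":[0,0,0],"yaw":0},{"travel":[0,0,0],"yaw":0}]' 0 80
python3 -m handwheel '[{"travel":[0,0,0],"yaw":0.8},{"travel":[0,0,0],"yaw":0.8},{"travel":[0,0,0],"yaw":0.8},{"travel":[0,0,0],"yaw":0.8},{"travel":[0,0,0],"yaw":0.8},{"travel":[0,0,0],"yaw":0.8},{"travel":[0,0,0],"yaw":0.8},{"travel":[0,0,0],"yaw":0.8},{"travel":[0,0,0],"yaw":0.8},{"travel":[0,0,0],"yaw":0.8}]' 
python3 -m handwheel '[{"travel":[0,0,0],"yaw":0.8},{"travel":[0,0,0],"yaw":0.8},{"travel":[0,0,0],"yaw":0.8},{"travel":[0,0,0],"yaw":0.8},{"travel":[0,0,0],"yaw":0.8},{"travel":[0,0,0],"yaw":0.7},{"travel":[0,0,0],"yaw":0},{"travel":[0,0,0],"yaw":0},{"travel":[0,0,0],"yaw":0},{"travel":[0,0,0],"yaw":0}]' 
python3 to.py 0.4520 -0.3575 0.06 2.5
```

```text
clock: 25.35
ee_pos: [0.4526, -0.3586, 0.0616]
tool_rot: [[-0.959, 0.285, 0.002], [0.285, 0.959, -0.003], [-0.002, -0.003, -1.0]]
contact_force: [-1.3, -2.5, 5.5]
opening: 0.0103
grip_force: 78.5
clock: 26.35
ee_pos: [0.4535, -0.3575, 0.0616]
tool_rot: [[-0.463, 0.887, 0.003], [0.887, 0.463, -0.002], [-0.003, 0.001, -1.0]]
contact_force: [0.5, -0.3, 5.5]
opening: 0.0108
grip_force: 78.6
clock: 27.35
ee_pos: [0.4544, -0.3573, 0.0616]
tool_rot: [[-0.013, 1.0, 0.004], [1.0, 0.013, -0.002], [-0.002, 0.004, -1.0]]
contact_force: [1.7, -0.0, 5.8]
opening: 0.0102
grip_force: 79.0
t 27.4 pos [ 0.4544 -0.3573  0.0616] ang_y 0.8 F [ 1.7 -0.   5.8] open 0.0102 grip 79.0 j7 54.0
units [-0.01 -0.1   0.06]
yaw units -0.3
```

```bash

python3 -m handwheel '[{"travel":[0,0,0],"yaw":0},{"travel":[0,0,0],"yaw":0},{"travel":[0,0,0],"yaw":0},{"travel":[0,0,0],"yaw":0},{"travel":[0,0,-0.5],"yaw":0},{"travel":[0,0,-1],"yaw":0},{"travel":[0,0,-1],"yaw":0},{"travel":[0,0,-1],"yaw":0},{"travel":[0,0,-1],"yaw":0},{"travel":[0,0,-1],"yaw":0}]' 0.6 60
python3 -m handwheel '[{"travel":[1,0,0],"yaw":0},{"travel":[1,0,0],"yaw":0},{"travel":[1,0,0],"yaw":0},{"travel":[1,0,0],"yaw":0},{"travel":[1,0,0],"yaw":0},{"travel":[1,0,0],"yaw":0},{"travel":[1,0,0],"yaw":0},{"travel":[1,0,0],"yaw":0},{"travel":[1,0,0],"yaw":0},{"travel":[1,0,0],"yaw":0}]'
python3 -m handwheel '[{"travel":[1,0,0],"yaw":0},{"travel":[1,0,0],"yaw":0},{"travel":[1,0,0],"yaw":0},{"travel":[1,0,0],"yaw":0},{"travel":[1,0,0],"yaw":0},{"travel":[1,0,0],"yaw":0},{"travel":[1,0,0],"yaw":0},{"travel":[1,0,0],"yaw":0},{"travel":[1,0,0],"yaw":0},{"travel":[0,0,0],"yaw":0}]'
python3 - <<'E'
from h import *
snap("top","t5");snap("side","s5");a=cv2.imread("pics/t5.png")[180:280,150:390];b=cv2.imread("pics/s5.png")[180:270,250:400]
cv2.imwrite("pics/t5c.png",np.vstack([cv2.resize(a,(720,300),interpolation=2),cv2.resize(b,(720,300),interpolation=2)]))
S=cloud("side",np.load("pics/s5.npy")); hs=cv2.cvtColor(cv2.imread("pics/s5.png"),cv2.COLOR_BGR2HSV); V,U=np.mgrid[0:420,0:560]
k=(hs[...,0]>15)&(hs[...,0]<28)&(hs[...,1]>140)&(hs[...,2]>110)&(U>280)&(U<330)&(V>215)&(V<265)
print("side sleeves",k.sum(),S[k].mean(0).round(3),np.percentile(S[k],[3,97],axis=0).round(4).tolist())
E
python3 meas.py t5; python3 to.py 0.451 -0.15 0.2 1
```

```text
clock: 28.35
ee_pos: [0.4521, -0.3565, 0.1997]
tool_rot: [[-0.013, 1.0, 0.0], [1.0, 0.013, -0.0], [-0.0, 0.0, -1.0]]
contact_force: [1.4, -0.7, 0.8]
opening: 0.0512
grip_force: 0.0
clock: 29.35
ee_pos: [0.449, -0.1056, 0.1986]
tool_rot: [[-0.013, 1.0, 0.001], [1.0, 0.013, 0.0], [0.0, 0.001, -1.0]]
contact_force: [0.1, -0.6, -0.6]
opening: 0.0509
grip_force: 0.0
clock: 30.35
ee_pos: [0.446, 0.1221, 0.1983]
tool_rot: [[-0.019, 1.0, 0.0], [1.0, 0.019, 0.002], [0.002, 0.001, -1.0]]
contact_force: [-0.6, -0.1, 0.9]
opening: 0.0513
grip_force: 0.0
side sleeves 160 [ 0.456 -0.152  0.094] [[0.4421, -0.2327, 0.0709], [0.469, -0.139, 0.0915]]
foot [ 0.44556078 -0.29559596  0.09206183]
disc [ 0.45082642 -0.29671487]
pillar/handle 376 [ 0.4507 -0.2706  0.0859] [ 0.432 -0.346  0.078] [ 0.47  -0.201  0.122] axis deg 89.1
handle 24 [ 0.4515 -0.2508  0.1182] [ 0.446 -0.258  0.113] [ 0.457 -0.245  0.122] axis deg 93.1
knob 66 [ 0.4539 -0.3582  0.0736] [ 0.449 -0.38   0.063] [ 0.459 -0.337  0.081] axis deg 91.6
rod 833 [ 0.4801 -0.2111  0.0847] [ 0.432 -0.316  0.072] [ 0.647 -0.106  0.103] axis deg -137.9
tray ((0.470548540353775, 0.06363612413406372), (0.1901550143957138, 0.13165095448493958), 6.842436790466309) 0.024015065864745666
tab 11 [ 0.36653106 -0.29712966  0.01947012]
sleeves [261.5 232.5] 116 [ 0.453  -0.1539  0.0952] 1.2300490275545763
sleeves [273.2 232.5] 112 [ 0.4539 -0.185   0.0954] 1.2300490275545763
red [234.9 229.4] 0.028920071110221858 [ 0.461 -0.075  0.025]
red [256.2 242.1] 0.02815619766147508 [ 0.427 -0.137  0.023]
red [242.1 270.4] 0.028055593147148252 [ 0.347 -0.1    0.024]
t 30.4 pos [0.4461 0.1185 0.1983] ang_y 0.8 F [ 0.2 -0.  -0.8] open 0.0511 grip 0.0 j7 -1.0
units [-10.74   0.05  -0.07]
yaw units -0.03
```

View pics/t5c.png

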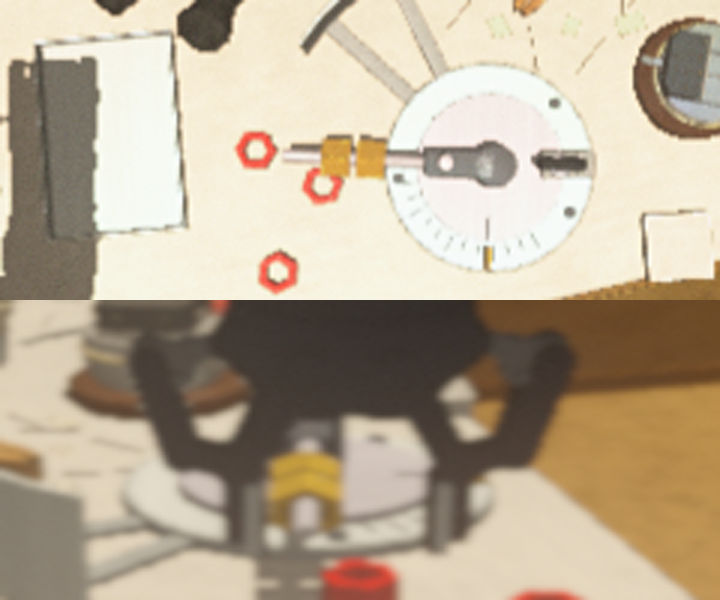

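```bash

python3 -m handwheel '[{"travel":[-1,0,0],"yaw":0},{"travel":[-1,0,0],"yaw":0},{"travel":[-1,0,0],"yaw":0},{"travel":[-1,0,0],"yaw":0},{"travel":[-1,0,0],"yaw":0},{"travel":[-1,0,0],"yaw":0},{"travel":[-1,0,0],"yaw":0},{"travel":[-1,0,0],"yaw":0},{"travel":[-1,0,0],"yaw":0},{"travel":[-1,0,0],"yaw":0}]'
python3 -m handwheel '[{"travel":[-0.87,0.07,0],"yaw":0},{"travel":[0,0,0.5],"yaw":0},{"travel":[0,0,0.8],"yaw":0},{"travel":[0,0,0.8],"yaw":0},{"travel":[0,0,0.8],"yaw":0},{"travel":[0,0,0.8],"yaw":0},{"travel":[0,0,0.7],"yaw":0},{"travel":[0,0,0.5],"yaw":0},{"travel":[0,0,0.3],"yaw":0},{"travel":[0,0,0],"yaw":0}]'
python3 to.py 0.4515 -0.153 0.066 1
```

```text
clock: 31.45
ee_pos: [0.4485, -0.1341, 0.1982]
tool_rot: [[-0.01, 1.0, -0.0], [1.0, 0.01, -0.0], [-0.0, -0.0, -1.0]]
contact_force: [-0.3, -0.5, -0.1]
opening: 0.0512
grip_force: 0.0
clock: 32.45
ee_pos: [0.4505, -0.1541, 0.0674]
tool_rot: [[-0.011, 1.0, -0.002], [1.0, 0.011, 0.0], [0.0, -0.002, -1.0]]
contact_force: [-0.2, 0.7, 0.1]
opening: 0.0514
grip_force: 0.0
t 32.5 pos [ 0.4505 -0.1541  0.0674] ang_y 0.6 F [-0.2  0.7  0.1] open 0.0514 grip 0.0 j7 38.0
units [0.05 0.04 0.05]
yaw units -0.06
```

```bash

python3 -m handwheel '[{"travel":[0,0,0],"yaw":0},{"travel":[0,0,0],"yaw":0},{"travel":[0,0,0],"yaw":0},{"travel":[0,0,0],"yaw":0},{"travel":[0,0,0],"yaw":0},{"travel":[0,0,0],"yaw":0},{"travel":[0,0,0],"yaw":0},{"travel":[0,0,-0.1],"yaw":0},{"travel":[0,0,-0.08],"yaw":0},{"travel":[0,0,0],"yaw":0}]' 0 60
python3 to.py 0.4515 -0.153 0.066 1
python3 -m handwheel '[{"travel":[0.2,0,0],"yaw":0},{"travel":[0.4,0,0],"yaw":0},{"travel":[0.4,0,0],"yaw":0},{"travel":[0.4,0,0],"yaw":0},{"travel":[0.4,0,0],"yaw":0},{"travel":[0.4,0,0],"yaw":0},{"travel":[0.4,0,0],"yaw":0},{"travel":[0.4,0,0],"yaw":0},{"travel":[0.4,0,0],"yaw":0},{"travel":[0.2,0,0],"yaw":0}]' 
python3 to.py 0.43 0.07 0.12 1
```

```text
clock: 33.45
ee_pos: [0.4511, -0.1529, 0.0723]
tool_rot: [[-0.013, 1.0, -0.001], [1.0, 0.013, 0.0], [0.0, -0.001, -1.0]]
contact_force: [-0.3, 1.0, -0.3]
opening: 0.0336
grip_force: 59.6
t 33.5 pos [ 0.4511 -0.1529  0.0723] ang_y 0.8 F [-0.3  1.  -0.3] open 0.0336 grip 59.6 j7 37.0
units [-0.    0.02  0.25]
yaw units -0.04
clock: 34.45
ee_pos: [0.4502, -0.0619, 0.0723]
tool_rot: [[-0.014, 1.0, -0.0], [1.0, 0.014, 0.001], [0.001, -0.0, -1.0]]
contact_force: [1.2, 0.8, -1.5]
opening: 0.0332
grip_force: 59.6
t 34.5 pos [ 0.4502 -0.0619  0.0723] ang_y 0.8 F [ 1.2  0.8 -1.5] open 0.0332 grip 59.6 j7 30.0
units [ 5.29 -0.73 -1.91]
yaw units -0.03
```

```bash

python3 -m handwheel '[{"travel":[0,0,-0.6],"yaw":0},{"travel":[0,0,-0.8],"yaw":0},{"travel":[0.6,0.2,-0.5],"yaw":0},{"travel":[0.7,0.3,0],"yaw":0},{"travel":[0.8,0.3,0],"yaw":0},{"travel":[0.8,0.3,0],"yaw":0},{"travel":[0.8,0.3,0],"yaw":0},{"travel":[0.8,0.3,0],"yaw":0},{"travel":[0.6,0.13,0],"yaw":0},{"travel":[0.2,0,0],"yaw":0}]' 
python3 - <<'E'
from h import *
snap("top","t6");snap("side","s6")
a=cv2.imread("pics/t6.png")[160:290,140:330];b=cv2.imread("pics/s6.png")[190:380,230:400]
cv2.imwrite("pics/t6c.png",np.hstack([cv2.resize(a,(438,300),interpolation=2),cv2.resize(b,(268,300),interpolation=2)]))
S=cloud("side",np.load("pics/s6.npy")); V,U=np.mgrid[0:420,0:560]
k=(U>230)&(U<380)&(V>290)&(V<370)&(S[...,2]>.018)&(S[...,2]<.03)&(abs(S[...,1]-.06)<.12); print("tray side",k.sum(),cv2.minAreaRect(S[k][:,:2].astype(np.float32)),S[k].min(0),S[k].max(0))
E
python3 meas.py t6 | egrep 'tray|sleev|knob|^handle'; python3 to.py 0.495 0.07 0.0205 1
```

```text
clock: 35.45
ee_pos: [0.4946, 0.0718, 0.1196]
tool_rot: [[-0.016, 1.0, 0.0], [1.0, 0.016, 0.001], [0.001, 0.0, -1.0]]
contact_force: [-0.5, -0.3, -0.7]
opening: 0.0333
grip_force: 59.8
tray side 1169 ((0.4714716970920563, 0.06427552551031113), (0.19084805250167847, 0.13363172113895416), 6.824942588806152) [ 0.36924524 -0.01123553  0.01800776] [0.57231063 0.13986508 0.02920083]
handle 22 [ 0.4512 -0.2503  0.1194] [ 0.446 -0.255  0.115] [ 0.457 -0.245  0.122] axis deg 46.4
knob 65 [ 0.454  -0.3583  0.0743] [ 0.449 -0.379  0.061] [ 0.459 -0.337  0.08 ] axis deg 91.2
tray ((0.4704722762107849, 0.06352206319570541), (0.18974441289901733, 0.13122394680976868), 6.690830707550049) 0.02410874072366842
sleeves [273.1 232.8] 112 [ 0.4532 -0.1849  0.0955] 1.2300490275545763
t 35.5 pos [0.4939 0.0703 0.1197] ang_y 0.8 F [-0.  -0.2 -1.7] open 0.0329 grip 59.8 j7 13.0
units [-0.01  0.05  3.97]
yaw units -0.03
```

View pics/t6c.png

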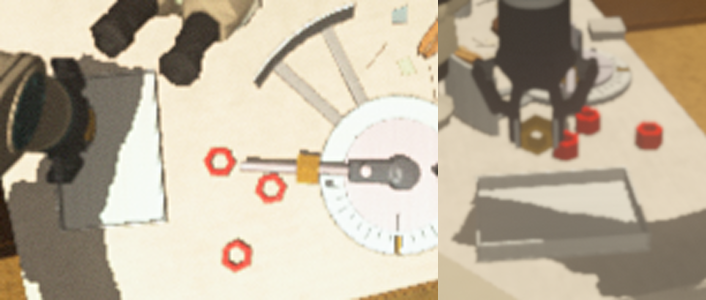

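```bash

python3 -m handwheel '[{"travel":[0,0,0.6],"yaw":0},{"travel":[0,0,0.7],"yaw":0},{"travel":[0,0,0.7],"yaw":0},{"travel":[0,0,0.6],"yaw":0},{"travel":[0,0,0.5],"yaw":0},{"travel":[0,0,0.35],"yaw":0},{"travel":[0,0,0.25],"yaw":0},{"travel":[0,0,0.15],"yaw":0},{"travel":[0,0,0.08],"yaw":0},{"travel":[0,0,0],"yaw":0}]' 
python3 -m handwheel '[{"travel":[0,0,0],"yaw":0},{"travel":[0,0,0],"yaw":0},{"travel":[0,0,0],"yaw":0},{"travel":[0,0,0],"yaw":0},{"travel":[0,0,0],"yaw":0},{"travel":[0,0,0],"yaw":0},{"travel":[0,0,-0.2],"yaw":0},{"travel":[0,0,-0.8],"yaw":0},{"travel":[0,0,-1],"yaw":0},{"travel":[0,0,-1],"yaw":0}]' 0.6
python3 -m handwheel '[{"travel":[0,0,-1],"yaw":0},{"travel":[-0.8,-0.2,-1],"yaw":0},{"travel":[-1,-0.2,-1],"yaw":0},{"travel":[-1,-0.2,-1],"yaw":0},{"travel":[-1,-0.2,0],"yaw":0},{"travel":[-1,-0.2,0],"yaw":0},{"travel":[-1,-0.2,0],"yaw":0},{"travel":[-1,-0.2,0],"yaw":0},{"travel":[-1,-0.2,0],"yaw":0},{"travel":[-1,-0.2,0],"yaw":0}]'
python3 - <<'E'
from h import *
C=cloud("side",snap("side","s7")[1]);hs=cv2.cvtColor(cv2.imread("pics/s7.png"),cv2.COLOR_BGR2HSV); V,U=np.mgrid[0:420,0:560]
k=(hs[...,0]>15)&(hs[...,0]<28)&(hs[...,1]>130)&(hs[...,2]>80)&(U>240)&(U<370)&(V>280)&(V<360); print(k.sum(),C[k].mean(0),np.percentile(C[k],[3,97],axis=0).round(3).tolist())
E
python3 to.py 0.4515 -0.185 0.2 1
```

```text
clock: 36.55
ee_pos: [0.4944, 0.0698, 0.0216]
tool_rot: [[-0.013, 1.0, 0.0], [1.0, 0.013, 0.0], [0.0, 0.0, -1.0]]
contact_force: [-0.1, -0.6, -1.0]
opening: 0.0335
grip_force: 59.8
clock: 37.55
ee_pos: [0.4936, 0.0697, 0.0974]
tool_rot: [[-0.013, 1.0, -0.002], [1.0, 0.013, -0.0], [-0.0, -0.002, -1.0]]
contact_force: [0.7, 0.3, -0.7]
opening: 0.0512
grip_force: 0.0
clock: 38.55
ee_pos: [0.4513, -0.1515, 0.1968]
tool_rot: [[-0.013, 1.0, -0.001], [1.0, 0.013, 0.0], [0.0, -0.001, -1.0]]
contact_force: [0.5, 0.1, -0.6]
opening: 0.0514
grip_force: 0.0
179 [0.50235266 0.07529308 0.03240317] [[0.487, 0.063, 0.01], [0.516, 0.083, 0.04]]
t 38.6 pos [ 0.4504 -0.1566  0.1972] ang_y 0.4 F [ 0.5 -3.8 -0.5] open 0.0512 grip 0.0 j7 35.0
units [-1.14  0.04 -0.11]
yaw units -0.1
```

```bash

python3 -m handwheel '[{"travel":[-0.8,0.04,0],"yaw":0},{"travel":[-0.32,0,0.5],"yaw":0},{"travel":[0,0,0.8],"yaw":0},{"travel":[0,0,0.8],"yaw":0},{"travel":[0,0,0.8],"yaw":0},{"travel":[0,0,0.8],"yaw":0},{"travel":[0,0,0.7],"yaw":0},{"travel":[0,0,0.5],"yaw":0},{"travel":[0,0,0.3],"yaw":0},{"travel":[0,0,0],"yaw":0}]'
python3 to.py 0.4515 -0.185 0.067 1
python3 -m handwheel '[{"travel":[0,0,0],"yaw":0},{"travel":[0,0,0],"yaw":0},{"travel":[0,0,0],"yaw":0},{"travel":[0,0,0],"yaw":0},{"travel":[0,0,0],"yaw":0},{"travel":[0,0,0],"yaw":0},{"travel":[0,0,0],"yaw":0},{"travel":[0,0,-0.1],"yaw":0},{"travel":[0,0,-0.08],"yaw":0},{"travel":[0,0,0],"yaw":0}]' 0 60
python3 to.py 0.4515 -0.185 0.067 1
```

```text
clock: 39.6
ee_pos: [0.4526, -0.1781, 0.0654]
tool_rot: [[-0.013, 1.0, -0.003], [1.0, 0.013, 0.001], [0.001, -0.003, -1.0]]
contact_force: [-0.3, 1.1, -0.1]
opening: 0.0515
grip_force: 0.0
t 39.6 pos [ 0.4526 -0.1781  0.0654] ang_y 0.7 F [-0.3  1.1 -0.1] open 0.0515 grip 0.0 j7 45.0
units [-0.28 -0.05 -0.06]
yaw units -0.04
clock: 40.6
ee_pos: [0.4539, -0.1789, 0.0712]
tool_rot: [[-0.013, 1.0, 0.001], [1.0, 0.013, -0.0], [-0.0, 0.001, -1.0]]
contact_force: [-0.1, -0.4, -0.1]
opening: 0.0329
grip_force: 59.4
t 40.6 pos [ 0.4539 -0.1789  0.0712] ang_y 0.7 F [-0.1 -0.4 -0.1] open 0.0329 grip 59.4 j7 45.0
units [-0.24 -0.1   0.17]
yaw units -0.04
```

```bash

python3 -m handwheel '[{"travel":[0.3,-0.04,0],"yaw":0},{"travel":[0.5,-0.04,0],"yaw":0},{"travel":[0.5,0,0],"yaw":0},{"travel":[0.5,0,0],"yaw":0},{"travel":[0.6,0,0],"yaw":0},{"travel":[0.6,0,0],"yaw":0},{"travel":[0.6,0,0],"yaw":0},{"travel":[0.6,0,0],"yaw":0},{"travel":[0.5,0,0],"yaw":0},{"travel":[0.3,0,0],"yaw":0}]' 
python3 -m handwheel '[{"travel":[0,0,-0.6],"yaw":0},{"travel":[0,0,-0.8],"yaw":0},{"travel":[0.6,-0.1,-0.5],"yaw":0},{"travel":[0.7,-0.1,0],"yaw":0},{"travel":[0.7,-0.1,0],"yaw":0},{"travel":[0.7,-0.1,0],"yaw":0},{"travel":[0.7,-0.1,0],"yaw":0},{"travel":[0.7,-0.1,0],"yaw":0},{"travel":[0.6,-0.1,0],"yaw":0},{"travel":[0.2,0,0],"yaw":0}]'
python3 - <<'E'
from h import *
snap("top","t8");snap("side","s8")
a=cv2.imread("pics/t8.png")[160:290,140:330];b=cv2.imread("pics/s8.png")[190:380,230:400]
cv2.imwrite("pics/t8c.png",np.hstack([cv2.resize(a,(438,300),interpolation=2),cv2.resize(b,(268,300),interpolation=2)]))
S=cloud("side",np.load("pics/s8.npy")); V,U=np.mgrid[0:420,0:560]
k=(U>230)&(U<380)&(V>290)&(V<370)&(S[...,2]>.018)&(S[...,2]<.03)&(abs(S[...,1]-.06)<.12); print("tray side",k.sum(),cv2.minAreaRect(S[k][:,:2].astype(np.float32)))
E
python3 meas.py t8 | egrep 'tray|sleev|knob|^handle'; python3 to.py 0.43 0.065 0.021 1
```

```text
clock: 41.6
ee_pos: [0.4497, -0.0518, 0.071]
tool_rot: [[-0.015, 1.0, -0.0], [1.0, 0.015, 0.001], [0.001, -0.0, -1.0]]
contact_force: [-0.2, 0.1, -0.5]
opening: 0.0329
grip_force: 59.5
clock: 42.6
ee_pos: [0.4302, 0.0702, 0.1185]
tool_rot: [[-0.015, 1.0, -0.001], [1.0, 0.015, 0.001], [0.001, -0.001, -1.0]]
contact_force: [-0.9, 0.7, -0.6]
opening: 0.033
grip_force: 59.6
tray side 1275 ((0.47150567173957825, 0.08191147446632385), (0.19061696529388428, 0.1344250589609146), 6.494848728179932)
handle 23 [ 0.4512 -0.2506  0.1191] [ 0.446 -0.258  0.113] [ 0.457 -0.245  0.123] axis deg 70.3
knob 65 [ 0.4539 -0.3578  0.074 ] [ 0.449 -0.38   0.064] [ 0.459 -0.337  0.079] axis deg 91.8
tray ((0.4705164432525635, 0.08090166747570038), (0.18980033695697784, 0.13065527379512787), 6.543395519256592) 0.024213260562236938
t 42.7 pos [0.4309 0.069  0.1185] ang_y 0.8 F [ 0.3  0.1 -0.9] open 0.033 grip 59.6 j7 20.0
units [-0.16 -0.04  3.9 ]
yaw units -0.03
```

View pics/t8c.png

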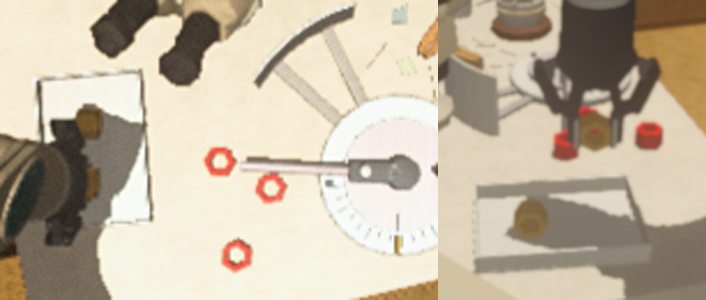

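```bash

python3 -m handwheel '[{"travel":[0.35,-0.04,0.3],"yaw":0},{"travel":[0,0,0.7],"yaw":0},{"travel":[0,0,0.7],"yaw":0},{"travel":[0,0,0.7],"yaw":0},{"travel":[0,0,0.6],"yaw":0},{"travel":[0,0,0.4],"yaw":0},{"travel":[0,0,0.25],"yaw":0},{"travel":[0,0,0.15],"yaw":0},{"travel":[0,0,0.08],"yaw":0},{"travel":[0,0,0],"yaw":0}]' 
python3 -m handwheel '[{"travel":[0,0,0],"yaw":0},{"travel":[0,0,0],"yaw":0},{"travel":[0,0,0],"yaw":0},{"travel":[0,0,0],"yaw":0},{"travel":[0,0,0],"yaw":0},{"travel":[0,0,0],"yaw":0},{"travel":[0,0,-0.2],"yaw":0},{"travel":[0,0,-0.8],"yaw":0},{"travel":[0,0,-1],"yaw":0},{"travel":[0,0,-1],"yaw":0}]' 0.6
python3 -m handwheel '[{"travel":[0,0,-1],"yaw":0},{"travel":[-0.8,0.08,-1],"yaw":0},{"travel":[-1,0.08,-1],"yaw":0},{"travel":[-1,0.08,-1],"yaw":0},{"travel":[-1,0.08,0],"yaw":0},{"travel":[-1,0.08,0],"yaw":0},{"travel":[-1,0.08,0],"yaw":0},{"travel":[-1,0.08,0],"yaw":0},{"travel":[-1,0.08,0],"yaw":0},{"travel":[-1,0.08,0],"yaw":0}]'
python3 - <<'E'
from h import *
snap("top","t9");snap("side","s9")
for n,f,box in(("top","t9",(155,225,170,280)),("side","s9",(240,370,280,365))):
    C=cloud(n,np.load(f"pics/{f}.npy"));hs=cv2.cvtColor(cv2.imread(f"pics/{f}.png"),cv2.COLOR_BGR2HSV); V,U=np.mgrid[0:420,0:560]
    k=(hs[...,0]>12)&(hs[...,0]<28)&(hs[...,1]>120)&(hs[...,2]>80)&(U>box[0])&(U<box[1])&(V>box[2])&(V<box[3])
    N,l,st,ce=cv2.connectedComponentsWithStats(k.astype(np.uint8))
    for i in range(1,N):
        if st[i,4]>15: print(n,ce[i].round(),st[i,4],C[l==i].mean(0).round(3),np.percentile(C[l==i][:,2],95).round(3))
E
python3 meas.py t9 | egrep 'tray'
python3 to.py 0.453 -0.357 0.2 1
```

```text
clock: 43.7
ee_pos: [0.4295, 0.0768, 0.0211]
tool_rot: [[-0.012, 1.0, -0.001], [1.0, 0.012, -0.001], [-0.001, -0.001, -1.0]]
contact_force: [-0.0, -0.2, -0.8]
opening: 0.0333
grip_force: 59.9
clock: 44.7
ee_pos: [0.4293, 0.0771, 0.0976]
tool_rot: [[-0.013, 1.0, -0.001], [1.0, 0.013, -0.0], [-0.0, -0.001, -1.0]]
contact_force: [0.3, 0.5, -0.0]
opening: 0.0517
grip_force: 0.0
clock: 45.7
ee_pos: [0.4503, -0.1434, 0.1969]
tool_rot: [[-0.013, 1.0, -0.0], [1.0, 0.013, 0.0], [0.0, -0.0, -1.0]]
contact_force: [-0.0, -0.3, -0.7]
opening: 0.0517
grip_force: 0.0
top [178. 213.] 118 [0.502 0.086 0.033] 0.04
side [333. 323.] 349 [0.422 0.078 0.027] 0.039
side [288. 327.] 287 [0.502 0.094 0.029] 0.039
tray ((0.4886225759983063, 0.08353124558925629), (0.15241765975952148, 0.13168403506278992), 6.561328411102295) 0.024334217246117285
t 45.8 pos [ 0.4505 -0.1464  0.1974] ang_y 0.4 F [ 0.3 -0.2 -0.7] open 0.0513 grip 0.0 j7 50.0
units [-8.43  0.03 -0.08]
yaw units -0.1
```

```bash

python3 -m handwheel '[{"travel":[-0.8,0.04,0],"yaw":0},{"travel":[-1,0,0],"yaw":0},{"travel":[-1,0,0],"yaw":0},{"travel":[-1,0,0],"yaw":0},{"travel":[-1,0,0],"yaw":0},{"travel":[-1,0,0],"yaw":0},{"travel":[-1,0,0],"yaw":0},{"travel":[-1,0,0],"yaw":0},{"travel":[-0.5,0,0],"yaw":0},{"travel":[-0.1,0,0],"yaw":0}]' 0.5
python3 to.py 0.453 -0.357 0.061 1
python3 -m handwheel '[{"travel":[0,0,0.8],"yaw":0},{"travel":[0,0,0.8],"yaw":0},{"travel":[0,0,0.8],"yaw":0},{"travel":[0,0,0.8],"yaw":0},{"travel":[0,0,0.8],"yaw":0},{"travel":[0,0,0.6],"yaw":0},{"travel":[0,0,0.5],"yaw":0},{"travel":[0,0,0.25],"yaw":0},{"travel":[0,0,0.1],"yaw":0},{"travel":[0,0,0],"yaw":0}]' 
python3 -m handwheel '[{"travel":[0,0,0],"yaw":0},{"travel":[0,0,0],"yaw":0},{"travel":[0,0,0],"yaw":0},{"travel":[0,0,0],"yaw":0},{"travel":[0,0,0],"yaw":0},{"travel":[0,0,0],"yaw":0},{"travel":[0,0,0],"yaw":0},{"travel":[0,0,0],"yaw":0},{"travel":[0,0,0],"yaw":0},{"travel":[0,0,0],"yaw":0}]' 0 70;  python3 to.py 0.453 -0.357 0.06 0.8
```

```text
clock: 46.8
ee_pos: [0.4539, -0.3532, 0.1966]
tool_rot: [[-0.012, 1.0, -0.0], [1.0, 0.012, -0.0], [-0.0, -0.0, -1.0]]
contact_force: [-0.1, 0.1, 0.6]
opening: 0.0428
grip_force: 0.0
t 46.8 pos [ 0.4539 -0.3532  0.1966] ang_y 0.7 F [-0.1  0.1  0.6] open 0.0428 grip 0.0 j7 67.0
units [-0.15 -0.04  5.43]
yaw units -0.06
clock: 47.8
ee_pos: [0.4544, -0.3526, 0.0604]
tool_rot: [[-0.013, 1.0, 0.0], [1.0, 0.013, -0.0], [-0.0, 0.0, -1.0]]
contact_force: [-0.1, -0.1, -0.4]
opening: 0.0426
grip_force: 0.0
clock: 48.8
ee_pos: [0.4544, -0.3531, 0.0615]
tool_rot: [[-0.013, 1.0, 0.001], [1.0, 0.013, -0.001], [-0.001, 0.001, -1.0]]
contact_force: [-2.0, 0.5, 6.6]
opening: 0.0109
grip_force: 71.6
t 48.8 pos [ 0.4544 -0.3531  0.0615] ang_y 0.7 F [-2.   0.5  6.6] open 0.0109 grip 71.6 j7 75.0
units [-0.16 -0.06  0.06]
yaw units -0.01
```

```bash

python3 -m handwheel '[{"travel":[-0.08,0,-0.05],"yaw":-0.8},{"travel":[-0.08,0,0],"yaw":-0.8},{"travel":[0,0,0],"yaw":-0.8},{"travel":[0,0,0],"yaw":-0.8},{"travel":[0,0,0],"yaw":-0.8},{"travel":[0,0,0],"yaw":-0.8},{"travel":[0,0,0],"yaw":-0.8},{"travel":[0,0,0],"yaw":-0.8},{"travel":[0,0,0],"yaw":-0.8},{"travel":[0,0,0],"yaw":-0.8}]' 
python3 -m handwheel '[{"travel":[0,0,0],"yaw":-0.8},{"travel":[0,0,0],"yaw":-0.8},{"travel":[0,0,0],"yaw":-0.8},{"travel":[0,0,0],"yaw":-0.8},{"travel":[0,0,0],"yaw":-0.8},{"travel":[0,0,0],"yaw":-0.7},{"travel":[0,0,0],"yaw":0},{"travel":[0,0,0],"yaw":0},{"travel":[0,0,0],"yaw":0},{"travel":[0,0,0],"yaw":0}]';  python3 to.py 0.4533 -0.358 0.059 2
python3 -m handwheel '[{"travel":[0,0,0],"yaw":0},{"travel":[0,0,0],"yaw":0},{"travel":[0,0,0],"yaw":0},{"travel":[0,0,0],"yaw":0},{"travel":[0,0,-0.5],"yaw":0},{"travel":[0,0,-1],"yaw":0},{"travel":[0,0,-1],"yaw":0},{"travel":[0,0,-1],"yaw":0},{"travel":[0,0,-1],"yaw":0},{"travel":[0,0,-1],"yaw":0}]' 0.5 40
python3 to.py 0.4512 -0.252 0.2 90
```

```text
clock: 49.8
ee_pos: [0.4502, -0.355, 0.0616]
tool_rot: [[-0.727, 0.687, -0.006], [0.687, 0.727, 0.004], [0.008, -0.001, -1.0]]
contact_force: [-9.3, 3.2, 4.9]
opening: 0.0105
grip_force: 72.1
clock: 50.8
ee_pos: [0.4488, -0.3574, 0.0616]
tool_rot: [[-0.958, 0.287, -0.008], [0.287, 0.958, 0.001], [0.008, -0.001, -1.0]]
contact_force: [-10.6, -0.9, 3.7]
opening: 0.0103
grip_force: 72.1
t 50.8 pos [ 0.4488 -0.3574  0.0616] ang_y 73.3 F [-10.6  -0.9   3.7] open 0.0103 grip 72.1 j7 126.0
units [-0.18  0.03  0.1 ]
yaw units 12.45
clock: 51.8
ee_pos: [0.4546, -0.3564, 0.2011]
tool_rot: [[-0.959, 0.284, 0.001], [0.284, 0.959, -0.0], [-0.001, -0.0, -1.0]]
contact_force: [0.3, -0.3, -0.4]
opening: 0.0428
grip_force: 0.0
t 51.8 pos [ 0.4546 -0.3564  0.2011] ang_y 73.5 F [ 0.3 -0.3 -0.4] open 0.0428 grip 0.0 j7 122.0
units [1.32 3.97 0.04]
yaw units -2.88
```

```bash

python3 -m handwheel '[{"travel":[0.2,0.8,0],"yaw":0},{"travel":[0.3,0.9,0],"yaw":0},{"travel":[0.3,0.9,0],"yaw":0},{"travel":[0.3,0.9,0],"yaw":0},{"travel":[0.22,0.47,0],"yaw":0},{"travel":[0,0,0],"yaw":-1},{"travel":[0,0,0],"yaw":-1},{"travel":[0,0,0],"yaw":-1},{"travel":[0,0,0],"yaw":-0.1},{"travel":[0,0,0],"yaw":0}]' 0.6 40
python3 to.py 0.4512 -0.2515 0.101 91.5
python3 -m handwheel '[{"travel":[0,0,0.8],"yaw":0},{"travel":[0,0,0.8],"yaw":0},{"travel":[0,0,0.8],"yaw":0},{"travel":[0,0,0.7],"yaw":0},{"travel":[0,0,0.5],"yaw":0},{"travel":[0,0,0.3],"yaw":0},{"travel":[0,0,0.1],"yaw":0},{"travel":[0,0,0],"yaw":0},{"travel":[0,0,0],"yaw":0},{"travel":[0,0,0],"yaw":0}]' 
python3 to.py 0.4512 -0.2515 0.101 91.5
```

```text
clock: 52.8
ee_pos: [0.451, -0.2524, 0.1994]
tool_rot: [[-1.0, -0.02, 0.001], [-0.02, 1.0, -0.0], [-0.001, -0.0, -1.0]]
contact_force: [0.3, -0.4, -0.1]
opening: 0.0513
grip_force: 0.0
t 52.8 pos [ 0.451  -0.2524  0.1994] ang_y 91.1 F [ 0.3 -0.4 -0.1] open 0.0513 grip 0.0 j7 128.0
units [-0.01  0.04  3.94]
yaw units -0.07
clock: 53.8
ee_pos: [0.4514, -0.2522, 0.0997]
tool_rot: [[-1.0, -0.022, 0.001], [-0.022, 1.0, -0.001], [-0.001, -0.001, -1.0]]
contact_force: [-0.7, -0.1, 0.6]
opening: 0.0509
grip_force: 0.0
t 53.8 pos [ 0.4514 -0.2522  0.0997] ang_y 91.3 F [-0.7 -0.1  0.6] open 0.0509 grip 0.0 j7 131.0
units [ 0.01  0.03 -0.05]
yaw units -0.04
```

```bash

python3 -m handwheel '[{"travel":[0,0,0],"yaw":0},{"travel":[0,0,0],"yaw":0},{"travel":[0,0,0],"yaw":0},{"travel":[0,0,0],"yaw":0},{"travel":[0,0,0],"yaw":0},{"travel":[0,0,0],"yaw":0},{"travel":[0,0,0],"yaw":0},{"travel":[0,0,0],"yaw":0},{"travel":[0,0,0],"yaw":0},{"travel":[-0.147,-0.006,0],"yaw":0.8}]' 0 40
python3 -m handwheel '[{"travel":[-0.147,-0.006,0],"yaw":0.8},{"travel":[-0.147,-0.006,0],"yaw":0.8},{"travel":[-0.147,-0.006,0],"yaw":0.8},{"travel":[-0.147,-0.006,0],"yaw":0.8},{"travel":[-0.147,-0.006,0],"yaw":0.8},{"travel":[-0.147,-0.006,0],"yaw":0.8},{"travel":[-0.147,-0.006,0],"yaw":0.8},{"travel":[-0.147,-0.006,0],"yaw":0.8},{"travel":[-0.147,-0.006,0],"yaw":0.8},{"travel":[-0.147,-0.006,0],"yaw":0.8}]' 
python3 -m handwheel '[{"travel":[0,0,0],"yaw":0},{"travel":[0,0,0],"yaw":0},{"travel":[0,0,0],"yaw":0},{"travel":[0,0,0],"yaw":0},{"travel":[0,0,-0.5],"yaw":0},{"travel":[0,0,-1],"yaw":0},{"travel":[0,0,-1],"yaw":0},{"travel":[0,0,-1],"yaw":0},{"travel":[0,0,-1],"yaw":0},{"travel":[0,0,0],"yaw":0}]' 0.5 40
python3 - <<'E'
from h import *
snap("top","t10");snap("side","s10");a=cv2.imread("pics/t10.png")[150:290,150:390]
b=cv2.imread("pics/s10.png")[190:380,230:400]
cv2.imwrite("pics/t10c.png",np.hstack([cv2.resize(a,(480,280),interpolation=2),cv2.resize(b,(250,280),interpolation=2)]))
E
python3 meas.py t10|egrep 'knob|rod|hand'; python3 to.py 0.4525 -0.3575 0.2 73.5
```

```text
clock: 54.8
ee_pos: [0.4527, -0.2513, 0.0993]
tool_rot: [[-0.998, 0.059, -0.003], [0.059, 0.998, 0.002], [0.003, 0.002, -1.0]]
contact_force: [-7.4, 1.2, 9.9]
opening: 0.0129
grip_force: 39.8
clock: 55.8
ee_pos: [0.4853, -0.2666, 0.0993]
tool_rot: [[-0.652, 0.758, -0.003], [0.758, 0.652, 0.003], [0.004, -0.0, -1.0]]
contact_force: [-4.2, 3.4, 8.4]
opening: 0.0127
grip_force: 39.6
clock: 56.8
ee_pos: [0.4885, -0.2695, 0.2156]
tool_rot: [[-0.654, 0.756, 0.006], [0.756, 0.654, -0.003], [-0.007, 0.003, -1.0]]
contact_force: [0.5, -0.1, 0.7]
opening: 0.0427
grip_force: 0.0
pillar/handle none
handle none
knob 52 [ 0.447  -0.3568  0.0734] [ 0.433 -0.368  0.062] [ 0.466 -0.348  0.079] axis deg 156.4
rod 250 [ 0.5938 -0.1839  0.0859] [ 0.546 -0.233  0.072] [ 0.649 -0.117  0.101] axis deg 128.4
t 56.9 pos [ 0.487  -0.2679  0.2125] ang_y 40.9 F [ 0.5 -0.2 -0.2] open 0.0422 grip 0.0 j7 89.0
units [-1.81 -3.39  0.5 ]
yaw units -5.7
```

View pics/t10c.png

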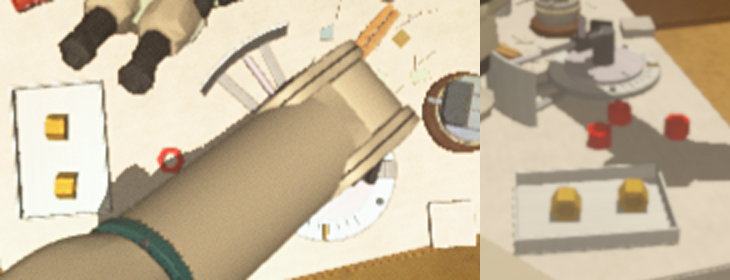

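```bash

python3 -m handwheel '[{"travel":[-0.3,-0.5,0],"yaw":0},{"travel":[-0.5,-0.9,0],"yaw":0},{"travel":[-0.5,-0.9,0],"yaw":0},{"travel":[-0.4,-0.8,0],"yaw":0},{"travel":[-0.11,-0.29,0],"yaw":-0.7},{"travel":[0,0,0],"yaw":-1},{"travel":[0,0,0],"yaw":-1},{"travel":[0,0,0],"yaw":-1},{"travel":[0,0,0],"yaw":-1},{"travel":[0,0,0],"yaw":-1}]' 0.5
python3 to.py 0.452 -0.3575 0.06 73.5
python3 -m handwheel '[{"travel":[0,0,1],"yaw":0},{"travel":[0,0,1],"yaw":0},{"travel":[0,0,1],"yaw":0},{"travel":[0,0,1],"yaw":0},{"travel":[0,0,1],"yaw":0},{"travel":[0,0,0.5],"yaw":0},{"travel":[0,0,0.4],"yaw":0},{"travel":[0,0,0.15],"yaw":0},{"travel":[0,0,0],"yaw":0},{"travel":[0,0,0],"yaw":0}]'
python3 to.py 0.4520 -0.3575 0.06 73.5
```

```text
clock: 57.9
ee_pos: [0.4509, -0.3584, 0.2104]
tool_rot: [[-0.96, 0.281, -0.002], [0.281, 0.96, 0.001], [0.002, 0.0, -1.0]]
contact_force: [-0.1, -0.1, -0.2]
opening: 0.0425
grip_force: 0.0
t 57.9 pos [ 0.4509 -0.3584  0.2104] ang_y 73.7 F [-0.1 -0.1 -0.2] open 0.0425 grip 0.0 j7 124.0
units [-0.05  0.05  6.02]
yaw units 0.03
clock: 58.9
ee_pos: [0.4527, -0.358, 0.0611]
tool_rot: [[-0.959, 0.284, 0.001], [0.284, 0.959, -0.001], [-0.001, -0.001, -1.0]]
contact_force: [0.6, -1.1, 0.1]
opening: 0.0427
grip_force: 0.0
t 58.9 pos [ 0.4527 -0.358   0.0611] ang_y 73.5 F [ 0.6 -1.1  0.1] open 0.0427 grip 0.0 j7 129.0
units [0.03 0.01 0.04]
yaw units 0.0
```

```bash

python3 -m handwheel '[{"travel":[0,0,0],"yaw":0},{"travel":[0,0,0],"yaw":0},{"travel":[0,0,0],"yaw":0},{"travel":[0,0,0],"yaw":0},{"travel":[0,0,0],"yaw":0},{"travel":[0,0,0],"yaw":0},{"travel":[0,0,0],"yaw":0},{"travel":[0,0,0],"yaw":0},{"travel":[0,0,0],"yaw":0},{"travel":[0,0,0],"yaw":0}]' 0 80
python3 -m handwheel '[{"travel":[0,0,0],"yaw":0.8},{"travel":[0,0,0],"yaw":0.8},{"travel":[0,0,0],"yaw":0.8},{"travel":[0,0,0],"yaw":0.8},{"travel":[0,0,0],"yaw":0.8},{"travel":[0,0,0],"yaw":0.8},{"travel":[0,0,0],"yaw":0.8},{"travel":[0,0,0],"yaw":0.8},{"travel":[0,0,0],"yaw":0.8},{"travel":[0,0,0],"yaw":0.8}]' 
python3 -m handwheel '[{"travel":[0,0,0],"yaw":0.8},{"travel":[0,0,0],"yaw":0.8},{"travel":[0,0,0],"yaw":0.8},{"travel":[0,0,0],"yaw":0.8},{"travel":[0,0,0],"yaw":0.8},{"travel":[0,0,0],"yaw":0.7},{"travel":[0,0,0],"yaw":0},{"travel":[0,0,0],"yaw":0},{"travel":[0,0,0],"yaw":0},{"travel":[0,0,0],"yaw":0}]' 
python3 to.py 0.4520 -0.3575 0.06 2.5
python3 -m handwheel '[{"travel":[0,0,0],"yaw":0},{"travel":[0,0,0],"yaw":0},{"travel":[0,0,0],"yaw":0},{"travel":[0,0,0],"yaw":0},{"travel":[0,0,-0.5],"yaw":0},{"travel":[0,0,-1],"yaw":0},{"travel":[0,0,-1],"yaw":0},{"travel":[0,0,-1],"yaw":0},{"travel":[0,0,-1],"yaw":0},{"travel":[0,0,-1],"yaw":0}]' 0.5 40
python3 -m handwheel '[{"travel":[1,0,-0.2],"yaw":0},{"travel":[1,0,0],"yaw":0},{"travel":[1,0,0],"yaw":0},{"travel":[1,0,0],"yaw":0},{"travel":[1,0,0],"yaw":0},{"travel":[1,0,0],"yaw":0},{"travel":[1,0,0],"yaw":0},{"travel":[1,0,0],"yaw":0},{"travel":[1,0,0],"yaw":0},{"travel":[1,0,0],"yaw":0}]'
python3 -m handwheel '[{"travel":[1,-0.2,0],"yaw":0},{"travel":[1,-0.2,0],"yaw":0},{"travel":[0.8,-0.2,0],"yaw":0},{"travel":[0,0,0],"yaw":0},{"travel":[0,0,0],"yaw":0},{"travel":[0,0,0],"yaw":0},{"travel":[0,0,0],"yaw":0},{"travel":[0,0,0],"yaw":0},{"travel":[0,0,0],"yaw":0},{"travel":[0,0,0],"yaw":0}]'
python3 - <<'E'
from h import *
snap("top","t11");snap("side","s11");a=cv2.imread("pics/t11.png")[150:290,150:390]
b=cv2.imread("pics/s11.png")[190:380,230:400]
cv2.imwrite("pics/t11c.png",np.hstack([cv2.resize(a,(540,315),interpolation=2),cv2.resize(b,(250,280+35),interpolation=2)]))
E
python3 meas.py t11|egrep 'knob|rod|hand|tray'
```

```text
clock: 59.9
ee_pos: [0.4528, -0.3587, 0.0616]
tool_rot: [[-0.959, 0.284, 0.002], [0.284, 0.959, -0.002], [-0.002, -0.001, -1.0]]
contact_force: [-1.0, -1.1, 5.1]
opening: 0.0109
grip_force: 78.6
clock: 60.9
ee_pos: [0.4536, -0.3577, 0.0616]
tool_rot: [[-0.463, 0.886, 0.002], [0.886, 0.463, -0.001], [-0.002, 0.002, -1.0]]
contact_force: [-0.3, 0.7, 4.5]
opening: 0.0107
grip_force: 78.8
clock: 61.9
ee_pos: [0.4543, -0.3576, 0.0616]
tool_rot: [[-0.014, 1.0, 0.004], [1.0, 0.014, -0.001], [-0.001, 0.004, -1.0]]
contact_force: [2.3, 1.5, 5.7]
opening: 0.0104
grip_force: 79.0
t 61.9 pos [ 0.4543 -0.3576  0.0616] ang_y 0.8 F [2.3 1.5 5.7] open 0.0104 grip 79.0 j7 78.0
units [ 0.   -0.09  0.06]
yaw units -0.3
clock: 62.9
ee_pos: [0.452, -0.3576, 0.1996]
tool_rot: [[-0.013, 1.0, 0.0], [1.0, 0.013, -0.0], [-0.0, 0.0, -1.0]]
contact_force: [1.3, 0.4, 0.0]
opening: 0.0424
grip_force: 0.0
clock: 63.9
ee_pos: [0.4489, -0.1067, 0.2035]
tool_rot: [[-0.012, 1.0, 0.001], [1.0, 0.012, 0.0], [0.0, 0.001, -1.0]]
contact_force: [1.2, 0.0, -0.7]
opening: 0.0428
grip_force: 0.0
clock: 64.9
ee_pos: [0.4332, -0.0381, 0.2028]
tool_rot: [[-0.012, 1.0, -0.0], [1.0, 0.012, -0.0], [-0.0, -0.0, -1.0]]
contact_force: [0.1, -0.5, -0.1]
opening: 0.0427
grip_force: 0.0
pillar/handle 376 [ 0.4708 -0.2815  0.0855] [ 0.432 -0.373  0.078] [ 0.528 -0.236  0.123] axis deg -139.2
handle 23 [ 0.4861 -0.268   0.1186] [ 0.481 -0.275  0.11 ] [ 0.491 -0.262  0.123] axis deg 110.5
knob 66 [ 0.4539 -0.358   0.0745] [ 0.449 -0.379  0.063] [ 0.459 -0.337  0.08 ] axis deg 91.6
rod 668 [ 0.5229 -0.2391  0.0838] [ 0.432 -0.316  0.072] [ 0.649 -0.117  0.101] axis deg -141.5
tray ((0.5245185494422913, 0.08719414472579956), (0.08169152587652206, 0.12985479831695557), 6.112827301025391) 0.023237113889129413
```

View pics/t11c.png

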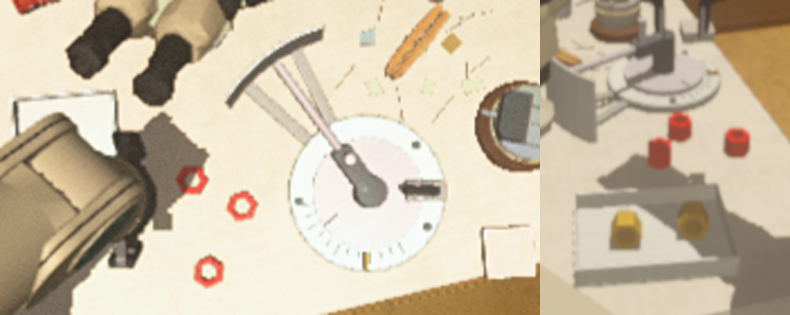

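The rod's tip (278,65) points at the middle of the plate, the knob wing is back in its tight position, and both sleeves lie flat in the tray.

```bash
python3 -c "
from rig import r
print(r.finish_job())"
```

```text
the job is handed in; nothing more can be done
None
```

I handed the job in at about 65 s, but the call returned no verdict; in the last pictures the knob is tight, the empty rod faces the middle of the plate, and both sleeves (only two were on the rod) lie flat on the tray's floor.

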